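# Put the sanding block away in a case with a sprung lid

### The job

Put the sanding block away in its green kit case. First press the case's orange button and ease the strongly sprung lid up to fully open without letting it fly; then lift the block out of its wooden stand, lay it flat on the bench, take it again across its width and set it flat down in the fitted foam recess, without dropping it. Finally push the lid shut until the catch holds it, and leave the mug and the tape measure where they are.

Things in the scene. Friction and masses are not known exactly. Their poses are not given: they have to be found in the camera images.
- case: Dark green plastic kit case, fixed to the bench. Origin: centre of its underside, on the bench; x points from the catch (front, nearest the robot) to the hinge, y along the front to the left, z up. Shut: 162 by 162 by 86 mm high: base to z = 62, hollow lid 24 high above it. Base inside 150 by 150 mm. Black catch tower, 46 wide, from x = -83 to -112 mm, up to z = 84 mm
- recess (a point): Centre of the floor of the rectangular recess in the grey foam in the case: x = 0, y = 0, z = 12 mm in the case. The recess is 119 mm along the case's x, 70 mm along its y and 12 mm deep (foam top z = 24 mm), for the block lying flat, its length along the case's x, either face down. A pencil and a white stone, fixed, lie on the foam along the y walls, up to z = 46 mm
- lid (a joint): Angle of the lid about its hinge, rad: 0 shut (latched: about 0.004), 1.62 fully open, just past vertical. A spring pushes it open at every angle (3.3 N at the front edge when shut, much less near open); nothing brakes it, and it stays open. The catch snaps over the striker on the lid's front edge when the lid is pressed fully down (about 10 N near the front edge)
- lid_hinge (a point): Point on the hinge axis, which runs along the case's y: x = 81 mm, z = 62 mm in the case, mid-length. Opening lifts the front edge up and back, away from the robot
- button_top (a point): Centre of the top of the orange push button (21 mm across) on the catch tower, at x = -97 mm, z = 93.5 mm in the case at rest, so 7.5 mm above the shut lid. Pressed straight down. One finger can press it while the other waits just over the lid
- catch_button (a joint): How far the button is pressed, m: 0 at rest, 0.009 at its stop. Takes 2 N to start and 5 N at the stop; the lid is let go at about 0.005. It comes back up by itself
- stand: Wooden stand 66 mm (x) by 122 mm (y), 33 mm high, fixed to the bench, with one groove along its y, 34 mm wide, floor at z = 8 mm. Origin: centre of its underside. It stands left of the case; the bench behind it, away from the robot, is clear for some 0.15 m
- sanding_block: Cork sanding block with red-brown paper on one face, 64 by 112 by 30 mm along its own x, y, z, 80 g. Origin: centre of the papered 64 by 112 mm face; z points through the block. At the start it stands on a long edge in the groove of the stand (own x upright, 30 mm across the groove), its top 72 mm above the bench
- block_center (a point): Centre of the sanding block; axes as the block's
- mug: Spotted white mug, 82 mm across, 91 mm high, bystander. Origin: under its centre
- tape_measure: Yellow and black tape measure, 36 by 80 by 66 mm, standing on the bench, bystander. Origin: under its centre. It is on the right; between it and the case stands the mitre saw, its upright blade at y = -0.06 m from about x = 0.52 m back, 0.5 m high (handle reaching to x = 0.44 m, 75 mm high): draw the arm in when passing it
- lid_edge (a point): Middle of the lid's upper front edge; moves with the lid. Shut: x = -81, z = 86 mm in the case. The flat outer face reaches 162 mm from here to the hinge side and lies 24 mm off the plane through the hinge; a steel striker 22 mm wide stands out 7 mm from the lid's front

How it is judged (in metres and radians):
On the way, in this order (a step that is already met when the one before it is completed fails the run):
1. the lid is fully open (value of joint lid above 1.45 rad), for 0.2 s.
2. the sanding block lies flat on the bench, let go (height (world z) of block_center between 0.01 and 0.02 m and (angle between sanding_block's own z axis and vertical below 0.12 rad or angle between sanding_block's own z axis and vertical above 3.02 rad) and contact force between the fingers and sanding_block below 0.1 N and linear speed of sanding_block below 0.03 m/s), for 0.2 s.
3. the sanding block lies flat in the foam recess, let go (x of block_center in the frame of case between -0.01 and 0.01 m and y of block_center in the frame of case between -0.01 and 0.01 m and z of block_center in the frame of case between 0.022 and 0.032 m and (angle between sanding_block's own z axis and vertical below 0.12 rad or angle between sanding_block's own z axis and vertical above 3.02 rad) and contact force between the fingers and sanding_block below 0.1 N and value of joint lid above 1.2 rad), for 0.2 s.
At the end, for the whole second after the job is handed in: The lid is shut and held by the catch (under 0.02 rad, button back up), and in it the block lies flat at the bottom of the recess, centred to 10 mm (value of joint lid below 0.02 rad and velocity of joint lid below 0.05 rad/s and value of joint catch_button below 0.0025 m and x of block_center in the frame of case between -0.01 and 0.01 m and y of block_center in the frame of case between -0.01 and 0.01 m and z of block_center in the frame of case between 0.022 and 0.032 m and (angle between sanding_block's own z axis and vertical below 0.12 rad or angle between sanding_block's own z axis and vertical above 3.02 rad)); the robot touches nothing.
It fails at once if the lid flies open (faster than 4 rad/s) (velocity of joint lid above 4 rad/s).
It fails at once if the block is dropped (out of the fingers at over 1 m/s) (linear speed of sanding_block above 1 m/s and contact force between the fingers and sanding_block below 0.1 N).
It fails at once if the mug or the tape measure is moved by more than 30 mm (distance of any of mug, tape_measure from where it was at the start of the episode above 0.03 m).
It also fails if it takes over 64 s, if anything falls off the work surface, if the arm or the gripper's body presses on something with over 40 N, if the wrist force passes 120 N, or if a joint passes its speed limit or range.

### The arm

A 7-joint arm with a two-finger parallel gripper is mounted at the origin on a cart in front of the work surface, level with it; the furniture and walls round the work are solid. World frame = base frame: x ahead of the robot, y to its left, z up, the work surface at z = 0. Lengths are in m, angles in degrees, forces in N, time in s.
With the tool pointing down it reaches from about 0.425 to 0.875 m from the base axis. Payload 4.7 kg.
Tool frame: the origin (TCP) lies midway between the tips of the shut fingers; the grasp point (between the pads) lies 19 mm behind it; z points along the fingers, y is the line along which they close (so a half turn about z gives the same grasp; the last joint's range is limited). The gripper opens to 87 mm and grips with 3 to 60 N. Pads are 19 mm wide; open, the fingers measure 117 mm over their backs; the gripper's body (75 mm by 190 mm) begins 51 mm behind the grasp point.
Start: joints at [-68.176, 18.392, -4.016, 83.108, 1.295, 78.541, -3.26], TCP at [0.233, 0.607, 0.223] pointing down, gripper open.
Joint ranges: [-163.93, 163.93], [-17.29, 119.83], [-79.2, 71.16], [3.27, 140.29], [-89.18, 269.18], [5.43, 117.66], [-154.24, 154.24]. Speed limits (degrees/s): [147.25, 147.25, 180, 180, 180, 180, 180].

### API

Orientations are given as [roll, pitch, yaw] about the fixed x, y, z axes, in that order (R = Rz(yaw) Ry(pitch) Rx(roll)).
In Python, from cell import env, viewer, boxes_of, masks_of gives the robot as it stands. The module is installed in compiled form; this text tells all that it offers.
- The arm moves only by the tool apply_moves, never from a script. Its argument "moves" is a list of rows, each a list of 7 numbers: the shift along the tool's x, y, z scaled (see below), then the turn, a rotation vector about the tool's x, y, z scaled (see below), then the opening, from 0 (shut) to 1 (fully open). A call has 1 to 20 rows; each row is the pose to reach, as a shift and turn from the pose commanded when the call began, along the tool's axes at that moment; what a row does not reach only later rows make up. The controller multiplies each number of a shift by 0.2 m and each number of a turn by 1.5 rad. A row lasts 1/10 s, in which the tool goes at most 50 mm and 8.59 degrees, less where a joint would pass 70% of its speed; a pose out of reach is approached as far as the arm can. A call with a number of a shift or a turn outside -1 to 1 is refused whole. A call with a gripper value outside its range is refused whole. The fingers move at their own pace and stop on an object; "grip_force" is the grip in N (left out, the last holds). Time passes only in rows, so rows that repeat a pose let the fingers close. It gives the time, the measured TCP pose, the force, the opening and the grip force at its end, in the units of the state.
- env.get_obs(): the state, without advancing time (a new reading comes with each control period).
- viewer.read_camera(name): name is "side" or "top"; returns the picture (420x560x3 uint8, red, green, blue); there is no depth.
- viewer.get_calibration(name): a dict with "fov_y" (degrees; the focal length in pixels is half the picture's height over the tangent of half this angle, whatever the lens; pixels are square), "cx", "cy" (the principal point, pixels), "position" and "orientation" of the camera in the world. Camera axes: x right, y up, looking along -z (the intrinsics and any distortion apply to the point x, -y, -z); pixel columns grow to the right and rows downward; lengths in m; the calibration is good to about 2 mm. A picture is of the moment at which its call begins. get_calibration takes no time and is no camera call.
- env.sign_off(): hands the job in; it is judged then, once.
Trained networks look in the newest picture that a camera, given by its name, has taken for a name from the list of things; names that differ only in an ending like _2 or _b are one class to them, and where a whole thing is asked for, a point or a joint stands for the part that bears it (a point fixed in the world has none). Each returns a list of dicts, best first, with "conf" (0 to 1); they miss things now and then, are a little off and sometimes report something else, mostly with a low value. They report only what shows in the picture. A call takes as long as a camera call.
- boxes_of(camera, target): "location" ([column, row] in pixels, amid what is visible of it).
- masks_of(camera, target): "pixels" (420x560 bool, what is visible of it) and "location" ([column, row] in pixels, amid what is visible of it).
The state is a dict: "time_s": time; "qpos": joint angles; "joint_velocities": joint speeds; "effort": joint torques, N m; "tool_pos": TCP position; "tool_rot": TCP orientation; "force": force on the tool from outside, world axes, zero at the start; "wrist_torque": the same for the moment, N m; "grip_width": finger opening in m; "grasp_force": force on a finger pad.
Only numpy, scipy, OpenCV 4.12 (cv2) and the standard library are available. Lean on these libraries where they do the work, as an engineer would, in place of code of your own. Each camera call takes 0.05 s, during which the arm holds its last target. There are 200 camera calls.

## Working session

There is one attempt and no reset: what is moved stays moved. The work goes in short steps, Python scripts to look and compute and a tool call to move; the robot and the scene stay as the last step left them, time stands still between calls to the robot, and variables do not carry over. Pictures are saved under pics/ and viewed, at most 10 in all, crops included, and the job is handed in when it is done.

Besides the shell and the picture viewer there is one more tool, called after "Emit:" by a JSON object that holds its "name" and its "arguments", one argument or row to a line. apply_moves: Moves the arm, as the interface text tells. Shifts and turns lie within -1 to 1; 1 stands for 0.2 m of shift or 1.5 rad of turn. Its arguments: {"type":"object","properties":{"moves":{"type":"array","items":{"type":"array","items":{"type":"number","minimum":-1,"maximum":1}}},"grip_force":{"type":"number"}},"required":["moves"]}

```bash
mkdir -p pics
cat > h.py <<'E'
import numpy as np, cv2
from scipy.spatial.transform import Rotation as R
from cell import env, viewer, boxes_of, masks_of
def cal(n):
    c=viewer.get_calibration(n); return c
def snap(n,f):
    im=viewer.read_camera(n); cv2.imwrite(f'pics/{f}.png',im[:,:,::-1]); return im
E
python3 - <<'E'
from h import *
print(env.get_obs())
for n in ('side','top'):
    print(cal(n)); snap(n,n+'0')
    for t in ('case','stand','sanding_block','mug','tape_measure','button_top','lid_edge'):
        print(n,t,[(np.round(b['location'],1),round(b['conf'],2)) for b in boxes_of(n,t)[:2]])
E
```

```text
{'time_s': 0.0, 'qpos': array([-68.17436138,  18.43831215,  -4.01770123,  83.17554315,
         1.29574847,  78.54062373,  -3.26052566]), 'joint_velocities': array([-0.02170057, -0.0342022 ,  0.0846413 , -0.0624417 , -0.07889813,
       -0.07443173, -0.08159082]), 'effort': array([ 8.68834468e-05, -4.91286564e+01, -4.04148744e-01, -3.12525237e+01,
       -6.40314817e-02,  4.34589351e-02,  1.79501649e-04]), 'tool_pos': array([0.23295709, 0.60622186, 0.22146467]), 'tool_rot': array([-1.79890817e+02,  5.84501008e-03,  1.58985813e+02]), 'force': array([ 0.4926775 ,  0.11846489, -0.09933078]), 'wrist_torque': array([0.05120299, 0.031644  , 0.00133931]), 'grasp_force': 0.0, 'grip_width': 0.08722683421871838}
{'fov_y': 44.402065333499245, 'cx': 283.03461604360194, 'cy': 216.82019685685984, 'position': array([ 0.46291495, -0.8647146 ,  0.76847207]), 'orientation': array([55.66536703, -0.09783603, -5.32318783])}
side case [(array([259.6, 225.6]), 0.82)]
side stand [(array([224.1, 186. ]), 0.71)]
side sanding_block [(array([229.8, 179. ]), 0.76)]
side mug [(array([326.1, 206.3]), 0.68)]
side tape_measure [(array([261.5, 323.5]), 0.77)]
side button_top [(array([225.8, 179.7]), 0.15)]
side lid_edge [(array([260.3, 216.3]), 0.82)]
{'fov_y': 46.73562085328031, 'cx': 287.6626893390608, 'cy': 202.47454662196216, 'position': array([0.34869357, 0.09682207, 1.40960404]), 'orientation': array([ 8.47992229e+00, -5.84770449e-02, -9.04819593e+01])}
top case [(array([268. , 219.6]), 0.91)]
top stand [(array([184.9, 255.1]), 0.79), (array([265.7, 220.9]), 0.32)]
top sanding_block [(array([183.6, 243.8]), 0.56)]
top mug [(array([219.1, 146.3]), 0.93), (array([265.5, 254.1]), 0.63)]
top tape_measure [(array([374.9, 224.2]), 0.79)]
top button_top []
top lid_edge [(array([264.3, 216.7]), 0.82)]
```

Run:
```python
import cv2
a=cv2.imread('pics/top0.png')[90:330,130:430]; cv2.imwrite('pics/t1.png',cv2.resize(a,(750,600),interpolation=cv2.INTER_CUBIC))
a=cv2.imread('pics/side0.png'); cv2.imwrite('pics/s1.png',cv2.resize(a,(800,600)))
```

```text
(no output)
```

View pics/t1.png

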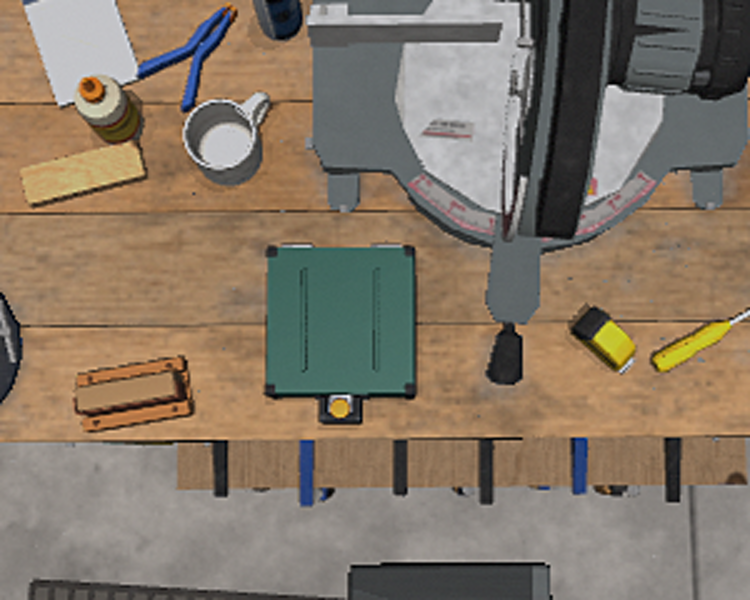

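View pics/s1.png

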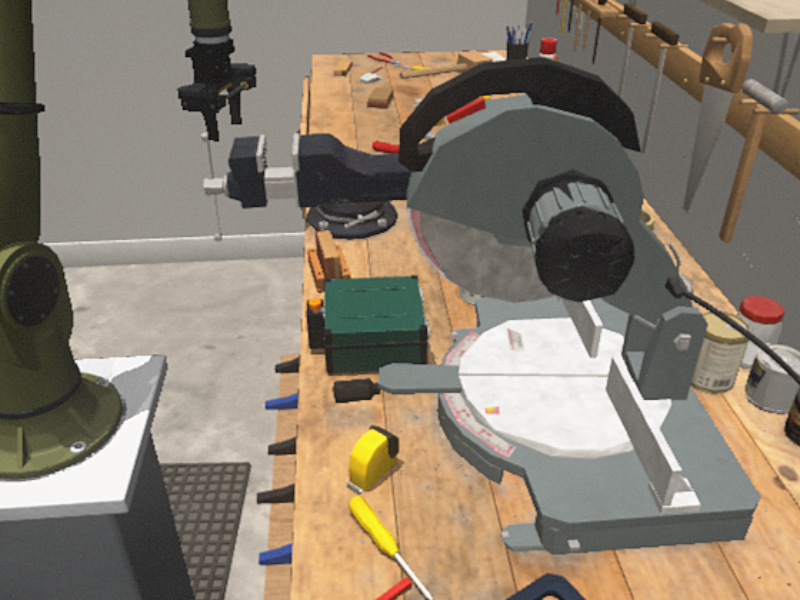

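The top view crop (×2.5) shows the case lid at about (267–414, 247–396), the button at (340,407) and the tilted stand near (133,393). The side view shows the block upright in its stand, with the mitre saw to the right of the case. Next I'll measure by ray–plane intersection.

```bash
cat >> h.py <<'E'
def w(n,px,z):
    c=cal(n); px=np.atleast_2d(px).astype(float); f=210/np.tan(np.radians(c['fov_y']/2))
    d=np.c_[(px[:,0]-c['cx'])/f,-(px[:,1]-c['cy'])/f,-np.ones(len(px))]@R.from_euler('xyz',c['orientation'],degrees=True).as_matrix().T
    p=np.array(c['position']); t=(z-p[2])/d[:,2]; return p+t[:,None]*d
def rect(m): 
    m=m.astype(np.uint8); cs=cv2.findContours(m,cv2.RETR_EXTERNAL,cv2.CHAIN_APPROX_NONE)[0]
    c=max(cs,key=cv2.contourArea); return cv2.boxPoints(cv2.minAreaRect(c)),c
def show(n,m,z,t):
    P=w(n,rect(m)[0],z)[:,:2]; e=P[1]-P[0]; g=P[2]-P[1]
    print(n,t,'c',P.mean(0).round(4),'len',np.linalg.norm(e).round(4),np.degrees(np.arctan2(e[1],e[0])).round(1),np.linalg.norm(g).round(4),np.degrees(np.arctan2(g[1],g[0])).round(1))
E
python3 - <<'E'
from h import *
im=cv2.imread('pics/top0.png'); hsv=cv2.cvtColor(im,cv2.COLOR_BGR2HSV)
H,S,V=cv2.split(hsv)
g=(H>65)&(H<95)&(S>70); g[:170]=0;g[260:]=0
show('top',g,.086,'lid')
o=(H>12)&(H<28)&(S>150)&(V>150); ys,xs=np.nonzero(o); k=(ys>245)&(ys<262)&(xs>255)&(xs<278)
print(k.sum(),w('top',[xs[k].mean(),ys[k].mean()],.0935))
im=cv2.imread('pics/side0.png');H,S,V=cv2.split(cv2.cvtColor(im,cv2.COLOR_BGR2HSV))
o=(H>8)&(H<28)&(S>170)&(V>150); ys,xs=np.nonzero(o); k=(ys>200)&(ys<222)&(xs>208)&(xs<228)
print(k.sum(),w('side',[xs[k].mean(),ys[k].mean()],.0905))
g=(H>65)&(H<95)&(S>70)&(V>60)
viewer.read_camera('top')
for t,z in (('stand',.033),('sanding_block',.072),('mug',.091),('tape_measure',.066)):
    m=masks_of('top',t)
    if m: show('top',m[0]['pixels'],z,t); print(m[0]['conf'])
E
```

```text
top lid c [0.5028 0.1535] len 0.1603 -90.5 0.1627 179.4
43 [[0.40773957 0.1545133  0.0935    ]]
52 [[0.40900124 0.15574    0.0905    ]]
top stand c [0.4532 0.3921] len 0.0338 0.4 0.1279 -91.8
0.58
top sanding_block c [0.4256 0.3879] len 0.1183 -80.1 0.0318 -168.7
0.8
top mug c [0.7079 0.2813] len 0.0898 -90.5 0.1006 -179.6
0.7
top tape_measure c [ 0.4818 -0.139 ] len 0.04 -45.9 0.072 -136.4
0.54
```

```bash
cat >> h.py <<'E'
import json,os
def down(yaw,tilt=(0,0,0)): return R.from_rotvec(np.radians(tilt))*R.from_euler('xyz',[180,0,yaw],degrees=True)
def getc():
    if os.path.exists('cmd.json'):
        d=json.load(open('cmd.json')); return np.array(d['p']),R.from_quat(d['q'])
    return np.array([.233,.607,.223]),R.from_euler('xyz',[180,0,158.986],degrees=True)
def plan(wps,save=True,dec=3):
    """wps: (n, pos, Rot, opening_m): linear/slerp over n rows from the previous one"""
    p0,r0=getc(); p,r=p0,r0; rows=[]; mx=0; o=None
    for n,q,s,g in wps:
        q=np.array(q); dv=(r.inv()*s).as_rotvec(); mx=max(mx,np.linalg.norm(q-p)/n*1000, np.degrees(np.linalg.norm(dv))/n*6)
        g0=g if o is None else o
        for i in range(1,n+1):
            f=i/n; pi=p+f*(q-p); ri=r*R.from_rotvec(f*dv)
            rows.append(np.round(np.r_[r0.inv().apply(pi-p0)/.2,(r0.inv()*ri).as_rotvec()/1.5,min(1,(g0+f*(g-g0))/.087)],dec))
        p,r,o=q,s,g
    a=np.array(rows); assert np.abs(a[:,:6]).max()<=1,np.abs(a).max(0)
    l=a[-1]; pe=p0+r0.apply(l[:3]*.2); re=r0*R.from_rotvec(l[3:6]*1.5)
    if save: json.dump({'p':list(pe),'q':list(re.as_quat())},open('cmd.json','w'))
    print('maxstep',round(mx,1))
    for k in range(0,len(a),20): print(json.dumps([[float(v) for v in x] for x in a[k:k+20]]).replace(' ','').replace('.0,',',').replace('-0,','0,'))
def st():
    o=env.get_obs(); p,r=getc(); print('t',round(o['time_s'],2),'tcp',o['tool_pos'].round(4),o['tool_rot'].round(2),'F',o['force'].round(1),'w',round(float(o['grip_width']),4),'gf',round(float(o['grasp_force']),1),'err',(o['tool_pos']-p).round(4),'q',o['qpos'].round(0))
E
python3 - <<'E'
import cv2
a=cv2.imread('pics/top0.png'); cv2.imwrite('pics/t2.png',cv2.resize(a[80:,0:340],(600,600)))
from h import *
print(w('top',[[183.8,247.4]],.033), w('side',[[262,157]],0))
E
```

```text
[[0.42806684 0.38807929 0.033     ]] [[0.53315514 0.59836843 0.        ]]
```

View pics/t2.png

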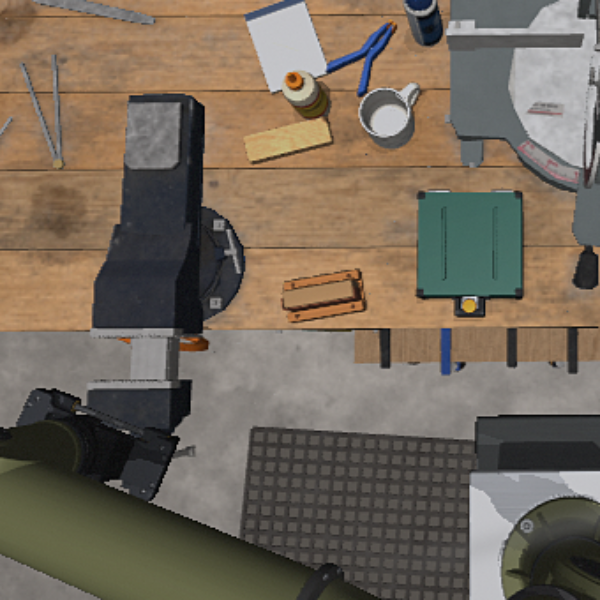

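The vise sits left of the stand, with its body beyond y≈0.5 and the gripper just beside its handle. The route toward the case is clear of it.

Run:
```python
from h import *
D=down
plan([(7,(.31,.455,.25),D(135),.045)])
plan([(7,(.42,.28,.2),D(110),.045)])
plan([(8,(.438,.1545,.12),D(90,(0,2.5,0)),.045),(1,(.438,.1545,.12),D(90,(0,2.5,0)),.045)])
```

```text
maxstep 24.6
[[-0.09,-0.082,-0.019,0,0,0.04,0.517],[-0.181,-0.163,-0.039,0,0,0.08,0.517],[-0.271,-0.245,-0.058,0,0,0.12,0.517],[-0.361,-0.327,-0.077,0,0,0.159,0.517],[-0.451,-0.408,-0.096,0,0,0.199,0.517],[-0.542,-0.49,-0.116,0,0,0.239,0.517],[-0.632,-0.571,-0.135,0,0,0.279,0.517]]Traceback (most recent call last):
  File "<stdin>", line 4, in <module>
  File "h.py", line 34, in plan
    a=np.array(rows); assert np.abs(a[:,:6]).max()<=1,np.abs(a).max(0)
                             ^^^^^^^^^^^^^^^^^^^^^^^^
AssertionError: [1.008 0.23  0.25  0.    0.    0.291 0.517]
```

Emit:
{"name": "apply_moves", "arguments": {
  "moves": [
    [-0.09, -0.082, -0.019, 0, 0, 0.04, 0.517],
    [-0.181, -0.163, -0.039, 0, 0, 0.08, 0.517],
    [-0.271, -0.245, -0.058, 0, 0, 0.12, 0.517],
    [-0.361, -0.327, -0.077, 0, 0, 0.159, 0.517],
    [-0.451, -0.408, -0.096, 0, 0, 0.199, 0.517],
    [-0.542, -0.49, -0.116, 0, 0, 0.239, 0.517],
    [-0.632, -0.571, -0.135, 0, 0, 0.279, 0.517]
  ]
}}

```text
time_s: 1.75
tool_pos: [0.3108, 0.4535, 0.2499]
tool_rot: [180.0, -0.0, 134.8]
force: [1.0, -0.2, 0.4]
grip_width: 0.0462
grasp_force: 0.0
```

Run:
```python
from h import *
D=down
st()
plan([(7,(.42,.29,.2),D(110),.045)])
plan([(6,(.438,.1545,.12),D(90,(0,2.5,0)),.045),(2,(.438,.1545,.12),D(90,(0,2.5,0)),.045)])
```

```text
t 1.75 tcp [0.3108 0.4535 0.2499] [179.98  -0.   134.8 ] F [ 1.  -0.2  0.4] w 0.0462 gf 0.0 err [ 0.0008 -0.0015 -0.0001] q [-61.   5.   3.  95.  -0.  79. -13.]
maxstep 29.2
[[-0.139,-0.028,0.036,0,0,0.042,0.517],[-0.278,-0.056,0.071,0,0,0.083,0.517],[-0.417,-0.084,0.107,0,0,0.125,0.517],[-0.556,-0.111,0.143,0,0,0.166,0.517],[-0.695,-0.139,0.179,0,0,0.208,0.517],[-0.833,-0.167,0.214,0,0,0.249,0.517],[-0.972,-0.195,0.25,0,0,0.291,0.517]]
maxstep 26.4
[[-0.111,-0.024,0.067,0.005,0.001,0.039,0.517],[-0.223,-0.049,0.133,0.01,0.002,0.078,0.517],[-0.334,-0.073,0.2,0.014,0.003,0.116,0.517],[-0.445,-0.098,0.267,0.019,0.003,0.155,0.517],[-0.556,-0.122,0.333,0.024,0.004,0.194,0.517],[-0.668,-0.147,0.4,0.029,0.005,0.233,0.517],[-0.668,-0.147,0.4,0.029,0.005,0.233,0.517],[-0.668,-0.147,0.4,0.029,0.005,0.233,0.517]]
```

Emit:
{"name": "apply_moves", "arguments": {
  "moves": [
    [-0.139, -0.028, 0.036, 0, 0, 0.042, 0.517],
    [-0.278, -0.056, 0.071, 0, 0, 0.083, 0.517],
    [-0.417, -0.084, 0.107, 0, 0, 0.125, 0.517],
    [-0.556, -0.111, 0.143, 0, 0, 0.166, 0.517],
    [-0.695, -0.139, 0.179, 0, 0, 0.208, 0.517],
    [-0.833, -0.167, 0.214, 0, 0, 0.249, 0.517],
    [-0.972, -0.195, 0.25, 0, 0, 0.291, 0.517]
  ]
}}

```text
time_s: 2.45
tool_pos: [0.4213, 0.2878, 0.199]
tool_rot: [180.0, -0.0, 109.7]
force: [1.3, 0.3, -0.6]
grip_width: 0.045
grasp_force: 0.0
```

Emit:
{"name": "apply_moves", "arguments": {
  "moves": [
    [-0.111, -0.024, 0.067, 0.005, 0.001, 0.039, 0.517],
    [-0.223, -0.049, 0.133, 0.01, 0.002, 0.078, 0.517],
    [-0.334, -0.073, 0.2, 0.014, 0.003, 0.116, 0.517],
    [-0.445, -0.098, 0.267, 0.019, 0.003, 0.155, 0.517],
    [-0.556, -0.122, 0.333, 0.024, 0.004, 0.194, 0.517],
    [-0.668, -0.147, 0.4, 0.029, 0.005, 0.233, 0.517],
    [-0.668, -0.147, 0.4, 0.029, 0.005, 0.233, 0.517],
    [-0.668, -0.147, 0.4, 0.029, 0.005, 0.233, 0.517]
  ]
}}

```text
time_s: 3.25
tool_pos: [0.4383, 0.1533, 0.1191]
tool_rot: [-177.4, 0.0, 89.8]
force: [0.5, 0.9, 0.3]
grip_width: 0.045
grasp_force: 0.0
```

Run:
```python
from h import *
st(); a=snap('side','s2'); b=snap('top','t3')
st()
A=cv2.resize(a[140:290,150:350],(800,600),interpolation=cv2.INTER_CUBIC)[:,:,::-1]
cv2.imwrite('pics/s3.png',A)
```

```text
t 3.25 tcp [0.4383 0.1533 0.1191] [-1.7744e+02  1.0000e-02  8.9830e+01] F [0.5 0.9 0.3] w 0.045 gf 0.0 err [ 0.0003 -0.0011 -0.0009] q [-42.   2.  21. 115.  -2.  66. -21.]
t 3.35 tcp [0.4384 0.1549 0.1198] [-1.7752e+02 -3.0000e-02  9.0010e+01] F [ 0.4  1.  -0.5] w 0.0449 gf 0.0 err [ 0.0004  0.0005 -0.0002] q [-42.   2.  21. 115.  -2.  66. -21.]
```

View pics/s3.png

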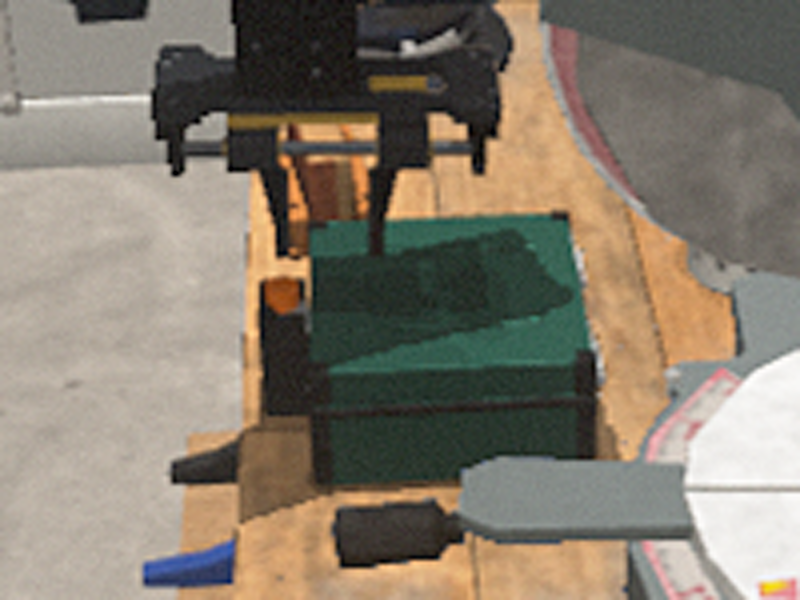

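The side view shows the front finger tip directly over the orange button at (285,293) and the rear tip over the lid, so I can press.

Run:
```python
from h import *
x,y=.4365,.1545
T=lambda t:down(90,(0,t,0))
plan([(5,(x,y,.095),T(2.5),.045),(8,(x,y,.0868),T(2.5),.045),(6,(x,y,.0862),T(0),.045)])
plan([(14,(x,y,.0898),T(-8),.045)])
```

```text
maxstep 5.0
[[0,0,0.025,0,0,0,0.517],[0,-0.001,0.05,0,0,0,0.517],[0,-0.001,0.075,0,0,0,0.517],[0,-0.002,0.1,0,0,0,0.517],[0,-0.002,0.125,0,0,0,0.517],[0,-0.002,0.13,0,0,0,0.517],[0,-0.002,0.135,0,0,0,0.517],[0,-0.001,0.141,0,0,0,0.517],[0,-0.001,0.146,0,0,0,0.517],[0,-0.001,0.151,0,0,0,0.517],[0,-0.001,0.156,0,0,0,0.517],[0,0,0.161,0,0,0,0.517],[0,0,0.166,0,0,0,0.517],[0,0,0.167,-0.005,0,0,0.517],[0,0,0.167,-0.01,0,0,0.517],[0,0,0.168,-0.015,0,0,0.517],[0,0,0.168,-0.02,0,0,0.517],[0,0,0.169,-0.024,0,0,0.517],[0,0,0.169,-0.029,0,0,0.517]]
maxstep 3.4
[[0,0,-0.001,-0.007,0,0,0.517],[0,0,-0.003,-0.013,0,0,0.517],[0,0,-0.004,-0.02,0,0,0.517],[0,0,-0.005,-0.027,0,0,0.517],[0,0,-0.006,-0.033,0,0,0.517],[0,0,-0.008,-0.04,0,0,0.517],[0,0,-0.009,-0.047,0,0,0.517],[0,0,-0.01,-0.053,0,0,0.517],[0,0,-0.011,-0.06,0,0,0.517],[0,0,-0.013,-0.067,0,0,0.517],[0,0,-0.014,-0.073,0,0,0.517],[0,0,-0.015,-0.08,0,0,0.517],[0,0,-0.017,-0.087,0,0,0.517],[0,0,-0.018,-0.093,0,0,0.517]]
```

Emit:
{"name": "apply_moves", "arguments": {
  "moves": [
    [0, 0, 0.025, 0, 0, 0, 0.517],
    [0, -0.001, 0.05, 0, 0, 0, 0.517],
    [0, -0.001, 0.075, 0, 0, 0, 0.517],
    [0, -0.002, 0.1, 0, 0, 0, 0.517],
    [0, -0.002, 0.125, 0, 0, 0, 0.517],
    [0, -0.002, 0.13, 0, 0, 0, 0.517],
    [0, -0.002, 0.135, 0, 0, 0, 0.517],
    [0, -0.001, 0.141, 0, 0, 0, 0.517],
    [0, -0.001, 0.146, 0, 0, 0, 0.517],
    [0, -0.001, 0.151, 0, 0, 0, 0.517],
    [0, -0.001, 0.156, 0, 0, 0, 0.517],
    [0, 0, 0.161, 0, 0, 0, 0.517],
    [0, 0, 0.166, 0, 0, 0, 0.517],
    [0, 0, 0.167, -0.005, 0, 0, 0.517],
    [0, 0, 0.167, -0.01, 0, 0, 0.517],
    [0, 0, 0.168, -0.015, 0, 0, 0.517],
    [0, 0, 0.168, -0.02, 0, 0, 0.517],
    [0, 0, 0.169, -0.024, 0, 0, 0.517],
    [0, 0, 0.169, -0.029, 0, 0, 0.517]
  ]
}}

```text
time_s: 5.25
tool_pos: [0.4362, 0.1542, 0.0864]
tool_rot: [-179.9, 0.0, 90.0]
force: [-7.4, -2.5, 8.8]
grip_width: 0.0449
grasp_force: 4.7
```

Run:
```python
from h import *
json.dump({'p':[.4365,.1545,.0862],'q':list(down(90).as_quat())},open('cmd.json','w'))
x,y=.4345,.1545
T=lambda t:down(90,(0,t,0))
plan([(3,(x,y,.0862),T(0),.045),(14,(x,y,.0898),T(-8),.045)])
```

```text
maxstep 3.4
[[0,-0.003,0,0,0,0,0.517],[0,-0.007,0,0,0,0,0.517],[0,-0.01,0,0,0,0,0.517],[0,-0.01,-0.001,-0.007,0,0,0.517],[0,-0.01,-0.003,-0.013,0,0,0.517],[0,-0.01,-0.004,-0.02,0,0,0.517],[0,-0.01,-0.005,-0.027,0,0,0.517],[0,-0.01,-0.006,-0.033,0,0,0.517],[0,-0.01,-0.008,-0.04,0,0,0.517],[0,-0.01,-0.009,-0.047,0,0,0.517],[0,-0.01,-0.01,-0.053,0,0,0.517],[0,-0.01,-0.012,-0.06,0,0,0.517],[0,-0.01,-0.013,-0.066,0,0,0.517],[0,-0.01,-0.014,-0.073,0,0,0.517],[0,-0.01,-0.015,-0.08,0,0,0.517],[0,-0.01,-0.017,-0.086,0,0,0.517],[0,-0.01,-0.018,-0.093,0,0,0.517]]
```

Emit:
{"name": "apply_moves", "arguments": {
  "moves": [
    [0, -0.003, 0, 0, 0, 0, 0.517],
    [0, -0.007, 0, 0, 0, 0, 0.517],
    [0, -0.01, 0, 0, 0, 0, 0.517],
    [0, -0.01, -0.001, -0.007, 0, 0, 0.517],
    [0, -0.01, -0.003, -0.013, 0, 0, 0.517],
    [0, -0.01, -0.004, -0.02, 0, 0, 0.517],
    [0, -0.01, -0.005, -0.027, 0, 0, 0.517],
    [0, -0.01, -0.006, -0.033, 0, 0, 0.517],
    [0, -0.01, -0.008, -0.04, 0, 0, 0.517],
    [0, -0.01, -0.009, -0.047, 0, 0, 0.517],
    [0, -0.01, -0.01, -0.053, 0, 0, 0.517],
    [0, -0.01, -0.012, -0.06, 0, 0, 0.517],
    [0, -0.01, -0.013, -0.066, 0, 0, 0.517],
    [0, -0.01, -0.014, -0.073, 0, 0, 0.517],
    [0, -0.01, -0.015, -0.08, 0, 0, 0.517],
    [0, -0.01, -0.017, -0.086, 0, 0, 0.517],
    [0, -0.01, -0.018, -0.093, 0, 0, 0.517]
  ]
}}

```text
time_s: 6.95
tool_pos: [0.4375, 0.1545, 0.0911]
tool_rot: [171.7, -0.1, 89.9]
force: [-0.4, -2.7, 7.5]
grip_width: 0.0452
grasp_force: 3.6
```

Run:
```python
from h import *
st(); a=snap('side','s4')
A=cv2.resize(a[140:290,150:350],(800,600),interpolation=cv2.INTER_CUBIC)[:,:,::-1]
cv2.imwrite('pics/s5.png',A)
```

```text
t 6.95 tcp [0.4375 0.1545 0.0911] [ 1.7168e+02 -9.0000e-02  8.9940e+01] F [-0.4 -2.7  7.5] w 0.0452 gf 3.6 err [ 0.003  -0.      0.0013] q [-44.  -4.  18. 125.   6.  52. -30.]
```

View pics/s5.png

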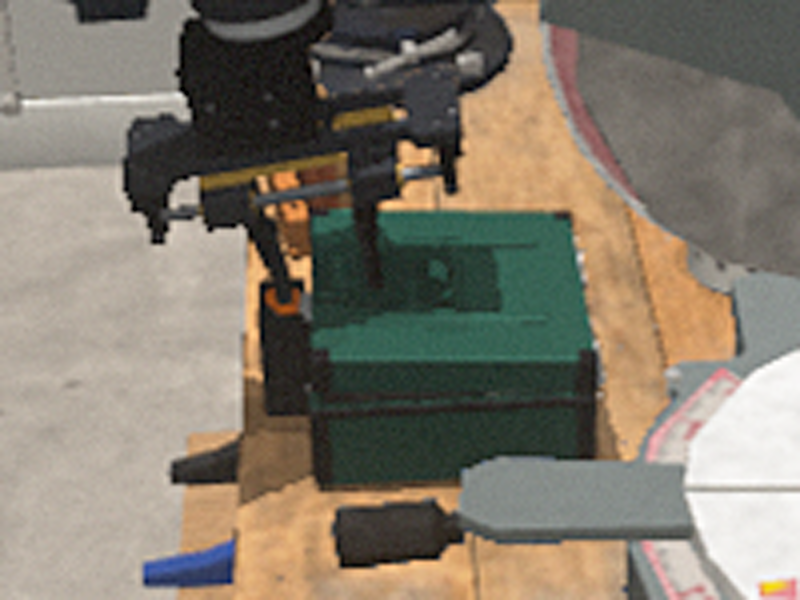

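The lid is resting against the rear finger, raised about 3–4°, and the front finger at (280,298) is holding the button down. I'll ease it up along the hinge arc.

Run:
```python
from h import *
H=np.array([.585,.062]); y=.1545
th=np.radians(np.r_[np.linspace(3.6,12,6)[1:],np.linspace(12,91,36)[1:]])
I=np.interp
W=[]
for t in th:
    d=np.degrees(t); r=I(d,[3.6,14],[.127,.137]); g=I(d,[3.6,12,35,60],[.045,.048,.064,.080]); tl=I(d,[3.6,20],[-8,0])
    C=H+r*np.array([-np.cos(t),np.sin(t)])+.024*np.array([np.sin(t),np.cos(t)])
    Rt=down(90,(0,tl,0)); c=np.array([C[0],y,C[1]])-Rt.apply([0,g/2,0])
    W.append((1,c,Rt,g))
for k in range(0,40,20): plan(W[k:k+20])
print(W[19][1],W[-1][1])
```

```text
maxstep 6.6
[[0,0.014,-0.024,0.009,0,0,0.524],[0,0.012,-0.045,0.019,0,0,0.531],[0,0.012,-0.066,0.029,0,0,0.538],[0,0.012,-0.088,0.038,0,0,0.545],[0,0.013,-0.11,0.048,0,0,0.552],[0,0.014,-0.139,0.06,0,0,0.57],[0,0.025,-0.165,0.073,0,0,0.588],[0,0.038,-0.19,0.086,0,0,0.606],[0,0.051,-0.214,0.093,0,0,0.624],[0,0.064,-0.235,0.093,0,0,0.642],[0,0.079,-0.256,0.093,0,0,0.66],[0,0.094,-0.276,0.093,0,0,0.678],[0,0.11,-0.295,0.093,0,0,0.696],[0,0.127,-0.314,0.093,0,0,0.714],[0,0.145,-0.332,0.093,0,0,0.732],[0,0.163,-0.348,0.093,0,0,0.749],[0,0.182,-0.364,0.093,0,0,0.766],[0,0.202,-0.379,0.093,0,0,0.782],[0,0.222,-0.393,0.093,0,0,0.799],[0,0.243,-0.406,0.093,0,0,0.816]]
maxstep 5.5
[[0,0.019,-0.015,0,0,0,0.832],[0,0.039,-0.029,0,0,0,0.849],[0,0.06,-0.042,0,0,0,0.865],[0,0.081,-0.055,0,0,0,0.882],[0,0.102,-0.066,0,0,0,0.899],[0,0.124,-0.076,0,0,0,0.915],[0,0.149,-0.085,0,0,0,0.92],[0,0.175,-0.093,0,0,0,0.92],[0,0.201,-0.1,0,0,0,0.92],[0,0.228,-0.106,0,0,0,0.92],[0,0.255,-0.111,0,0,0,0.92],[0,0.282,-0.115,0,0,0,0.92],[0,0.309,-0.118,0,0,0,0.92],[0,0.337,-0.12,0,0,0,0.92],[0,0.364,-0.121,0,0,0,0.92],[0,0.391,-0.12,0,0,0,0.92],[0,0.419,-0.119,0,0,0,0.92],[0,0.446,-0.116,0,0,0,0.92],[0,0.473,-0.113,0,0,0,0.92],[0,0.5,-0.108,0,0,0,0.92]]
[0.47133463 0.1545     0.17702676] [0.57138732 0.1545     0.19856028]
```

Emit:
{"name": "apply_moves", "arguments": {
  "moves": [
    [0, 0.014, -0.024, 0.009, 0, 0, 0.524],
    [0, 0.012, -0.045, 0.019, 0, 0, 0.531],
    [0, 0.012, -0.066, 0.029, 0, 0, 0.538],
    [0, 0.012, -0.088, 0.038, 0, 0, 0.545],
    [0, 0.013, -0.11, 0.048, 0, 0, 0.552],
    [0, 0.014, -0.139, 0.06, 0, 0, 0.57],
    [0, 0.025, -0.165, 0.073, 0, 0, 0.588],
    [0, 0.038, -0.19, 0.086, 0, 0, 0.606],
    [0, 0.051, -0.214, 0.093, 0, 0, 0.624],
    [0, 0.064, -0.235, 0.093, 0, 0, 0.642],
    [0, 0.079, -0.256, 0.093, 0, 0, 0.66],
    [0, 0.094, -0.276, 0.093, 0, 0, 0.678],
    [0, 0.11, -0.295, 0.093, 0, 0, 0.696],
    [0, 0.127, -0.314, 0.093, 0, 0, 0.714],
    [0, 0.145, -0.332, 0.093, 0, 0, 0.732],
    [0, 0.163, -0.348, 0.093, 0, 0, 0.749],
    [0, 0.182, -0.364, 0.093, 0, 0, 0.766],
    [0, 0.202, -0.379, 0.093, 0, 0, 0.782],
    [0, 0.222, -0.393, 0.093, 0, 0, 0.799],
    [0, 0.243, -0.406, 0.093, 0, 0, 0.816]
  ]
}}

```text
time_s: 9.0
tool_pos: [0.4719, 0.1541, 0.1768]
tool_rot: [-180.0, 0.0, 90.0]
force: [1.2, -0.2, 3.9]
grip_width: 0.0697
grasp_force: 1.4
```

Run:
```python
from h import *
st(); a=snap('side','s6'); st()
A=cv2.resize(a[110:260,150:350],(800,600),interpolation=cv2.INTER_CUBIC)[:,:,::-1]
cv2.imwrite('pics/s7.png',A)
```

```text
t 9.0 tcp [0.4719 0.1541 0.1768] [-1.7999e+02  1.0000e-02  8.9960e+01] F [ 1.2 -0.2  3.9] w 0.0697 gf 1.4 err [-0.0994 -0.0004 -0.0218] q [-42.   1.  21. 109.  -0.  70. -21.]
t 9.05 tcp [0.4729 0.1542 0.1774] [ 1.7992e+02 -1.0000e-02  8.9950e+01] F [ 0.7 -0.7  5. ] w 0.0706 gf 1.5 err [-0.0984 -0.0003 -0.0211] q [-42.   1.  21. 109.  -0.  70. -21.]
```

View pics/s7.png

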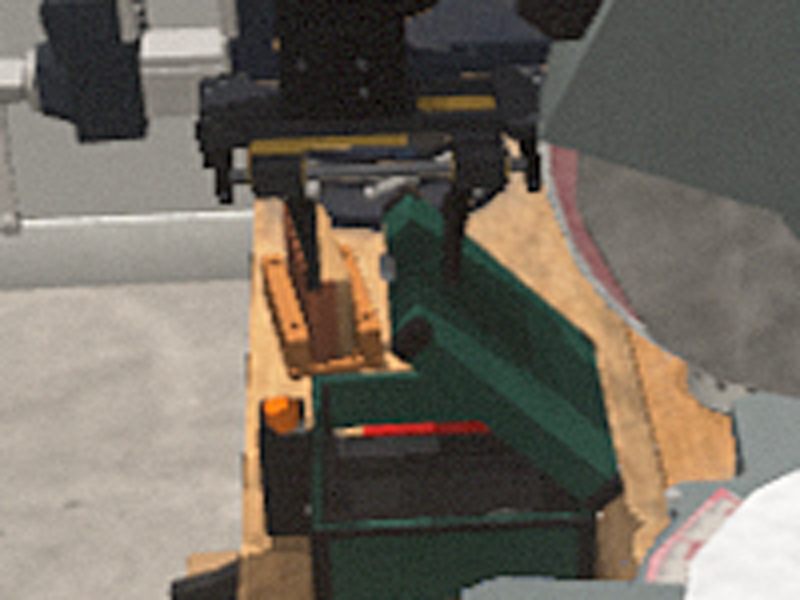

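The lid sits at about 45°, held by the rear finger, with its edge between the two fingers. I'll carry on.

Emit:
{"name": "apply_moves", "arguments": {
  "moves": [
    [0, 0.019, -0.015, 0, 0, 0, 0.832],
    [0, 0.039, -0.029, 0, 0, 0, 0.849],
    [0, 0.06, -0.042, 0, 0, 0, 0.865],
    [0, 0.081, -0.055, 0, 0, 0, 0.882],
    [0, 0.102, -0.066, 0, 0, 0, 0.899],
    [0, 0.124, -0.076, 0, 0, 0, 0.915],
    [0, 0.149, -0.085, 0, 0, 0, 0.92],
    [0, 0.175, -0.093, 0, 0, 0, 0.92],
    [0, 0.201, -0.1, 0, 0, 0, 0.92],
    [0, 0.228, -0.106, 0, 0, 0, 0.92],
    [0, 0.255, -0.111, 0, 0, 0, 0.92],
    [0, 0.282, -0.115, 0, 0, 0, 0.92],
    [0, 0.309, -0.118, 0, 0, 0, 0.92],
    [0, 0.337, -0.12, 0, 0, 0, 0.92],
    [0, 0.364, -0.121, 0, 0, 0, 0.92],
    [0, 0.391, -0.12, 0, 0, 0, 0.92],
    [0, 0.419, -0.119, 0, 0, 0, 0.92],
    [0, 0.446, -0.116, 0, 0, 0, 0.92],
    [0, 0.473, -0.113, 0, 0, 0, 0.92],
    [0, 0.5, -0.108, 0, 0, 0, 0.92]
  ]
}}

```text
time_s: 11.05
tool_pos: [0.5719, 0.1542, 0.1979]
tool_rot: [-180.0, 0.0, 90.0]
force: [1.4, 0.0, 1.4]
grip_width: 0.0802
grasp_force: 0.6
```

Run:
```python
from h import *
st()
im=cv2.imread('pics/top0.png')
# block/stand geometry: corners of crop features refined from masks
viewer.read_camera('top')
for t,z in (('stand',.033),('sanding_block',.072)):
    for m in masks_of('top',t)[:1]: show('top',m['pixels'],z,t); print(m['conf'])
D=down
plan([(4,(.579,.1545,.199),D(90),.08),(5,(.575,.1545,.29),D(90),.087),(6,(.49,.27,.29),D(93),.087)])
```

```text
t 11.05 tcp [0.5719 0.1542 0.1979] [-1.7996e+02  1.0000e-02  8.9970e+01] F [1.4 0.  1.4] w 0.0802 gf 0.6 err [ 0.0005 -0.0003 -0.0007] q [-38.  13.  24.  94.  -5.  74. -13.]
top stand c [0.4279 0.3889] len 0.1274 -81.0 0.0685 -169.6
0.57
top sanding_block c [0.4275 0.3883] len 0.1231 -82.3 0.0354 -170.9
0.67
maxstep 23.9
[[0,0.01,-0.001,0,0,0,0.92],[0,0.019,-0.001,0,0,0,0.92],[0,0.029,-0.002,0,0,0,0.92],[0,0.038,-0.002,0,0,0,0.92],[0,0.034,-0.093,0,0,0,0.936],[0,0.03,-0.184,0,0,0,0.952],[0,0.026,-0.275,0,0,0,0.968],[0,0.022,-0.366,0,0,0,0.984],[0,0.018,-0.457,0,0,0,1.0],[0.096,-0.053,-0.457,0,0,-0.006,1.0],[0.193,-0.123,-0.457,0,0,-0.012,1.0],[0.289,-0.194,-0.457,0,0,-0.017,1.0],[0.385,-0.265,-0.457,0,0,-0.023,1.0],[0.481,-0.336,-0.457,0,0,-0.029,1.0],[0.578,-0.407,-0.457,0,0,-0.035,1.0]]
```

Emit:
{"name": "apply_moves", "arguments": {
  "moves": [
    [0, 0.01, -0.001, 0, 0, 0, 0.92],
    [0, 0.019, -0.001, 0, 0, 0, 0.92],
    [0, 0.029, -0.002, 0, 0, 0, 0.92],
    [0, 0.038, -0.002, 0, 0, 0, 0.92],
    [0, 0.034, -0.093, 0, 0, 0, 0.936],
    [0, 0.03, -0.184, 0, 0, 0, 0.952],
    [0, 0.026, -0.275, 0, 0, 0, 0.968],
    [0, 0.022, -0.366, 0, 0, 0, 0.984],
    [0, 0.018, -0.457, 0, 0, 0, 1.0],
    [0.096, -0.053, -0.457, 0, 0, -0.006, 1.0],
    [0.193, -0.123, -0.457, 0, 0, -0.012, 1.0],
    [0.289, -0.194, -0.457, 0, 0, -0.017, 1.0],
    [0.385, -0.265, -0.457, 0, 0, -0.023, 1.0],
    [0.481, -0.336, -0.457, 0, 0, -0.029, 1.0],
    [0.578, -0.407, -0.457, 0, 0, -0.035, 1.0]
  ]
}}

```text
time_s: 12.7
tool_pos: [0.4893, 0.2705, 0.2897]
tool_rot: [-180.0, -0.0, 93.0]
force: [0.9, 0.2, 0.1]
grip_width: 0.0873
grasp_force: 0.0
```

Run:
```python
from h import *
st(); D=down
plan([(8,(.428,.3885,.13),D(98.7),.087),(2,(.428,.3885,.13),D(98.7),.07)])
viewer.read_camera('top')
for t,z in (('stand',.033),('sanding_block',.072)):
    for m in masks_of('top',t)[:1]: show('top',m['pixels'],z,t); print(m['conf'])
```

```text
t 12.7 tcp [0.4893 0.2705 0.2897] [-179.95   -0.     93.01] F [0.9 0.2 0.1] w 0.0873 gf 0.0 err [-0.0006  0.0004 -0.0003] q [-48.   6.  18.  91.  -2.  84. -27.]
maxstep 26.1
[[0.076,-0.035,0.1,0,0,-0.008,1.0],[0.152,-0.07,0.2,0,0,-0.017,1.0],[0.228,-0.104,0.3,0,0,-0.025,1.0],[0.304,-0.139,0.4,0,0,-0.033,1.0],[0.38,-0.174,0.5,0,0,-0.041,1.0],[0.456,-0.209,0.6,0,0,-0.05,1.0],[0.532,-0.243,0.7,0,0,-0.058,1.0],[0.607,-0.278,0.8,0,0,-0.066,1.0],[0.607,-0.278,0.8,0,0,-0.066,0.902],[0.607,-0.278,0.8,0,0,-0.066,0.805]]
top stand c [0.5264 0.1625] len 0.1855 -89.6 0.2664 -179.7
0.75
top sanding_block c [0.4219 0.4199] len 0.0566 -81.0 0.0353 -169.2
0.65
```

Emit:
{"name": "apply_moves", "arguments": {
  "moves": [
    [0.076, -0.035, 0.1, 0, 0, -0.008, 1.0],
    [0.152, -0.07, 0.2, 0, 0, -0.017, 1.0],
    [0.228, -0.104, 0.3, 0, 0, -0.025, 1.0],
    [0.304, -0.139, 0.4, 0, 0, -0.033, 1.0],
    [0.38, -0.174, 0.5, 0, 0, -0.041, 1.0],
    [0.456, -0.209, 0.6, 0, 0, -0.05, 1.0],
    [0.532, -0.243, 0.7, 0, 0, -0.058, 1.0],
    [0.607, -0.278, 0.8, 0, 0, -0.066, 1.0],
    [0.607, -0.278, 0.8, 0, 0, -0.066, 0.902],
    [0.607, -0.278, 0.8, 0, 0, -0.066, 0.805]
  ]
}}

```text
time_s: 13.85
tool_pos: [0.4294, 0.3869, 0.1297]
tool_rot: [-180.0, 0.1, 98.6]
force: [0.0, -0.4, 0.6]
grip_width: 0.0778
grasp_force: 0.0
```

Run:
```python
from h import *
st(); D=down
plan([(5,(.428,.3885,.039),D(98.7),.07),(1,(.428,.3885,.039),D(98.7),.06),(8,(.428,.3885,.039),D(98.7),.02)])
snap('top','t5'); a=snap('side','s8')
for n in ('top','side'):
    for m in masks_of(n,'sanding_block')[:1]: show(n,m['pixels'],.072,'b'); print(m['conf'])
cv2.imwrite('pics/s9.png',cv2.resize(a[110:230,130:290],(800,600),interpolation=cv2.INTER_CUBIC)[:,:,::-1])
```

```text
t 13.85 tcp [0.4294 0.3869 0.1297] [-1.7998e+02  8.0000e-02  9.8570e+01] F [ 0.  -0.4  0.6] w 0.0778 gf 0.0 err [ 0.0014 -0.0016 -0.0003] q [-55.  13.  12. 101.  -3.  66. -34.]
maxstep 18.2
[[0,0,0.091,0,0,0,0.805],[0,0,0.182,0,0,0,0.805],[0,0,0.273,0,0,0,0.805],[0,0,0.364,0,0,0,0.805],[0,0,0.455,0,0,0,0.805],[0,0,0.455,0,0,0,0.69],[0,0,0.455,0,0,0,0.632],[0,0,0.455,0,0,0,0.575],[0,0,0.455,0,0,0,0.517],[0,0,0.455,0,0,0,0.46],[0,0,0.455,0,0,0,0.402],[0,0,0.455,0,0,0,0.345],[0,0,0.455,0,0,0,0.287],[0,0,0.455,0,0,0,0.23]]
top b c [0.4315 0.3538] len 0.0566 -82.3 0.0335 -170.9
0.5
side b c [0.4336 0.3452] len 0.0419 25.2 0.213 -83.7
0.88
```

View pics/s9.png

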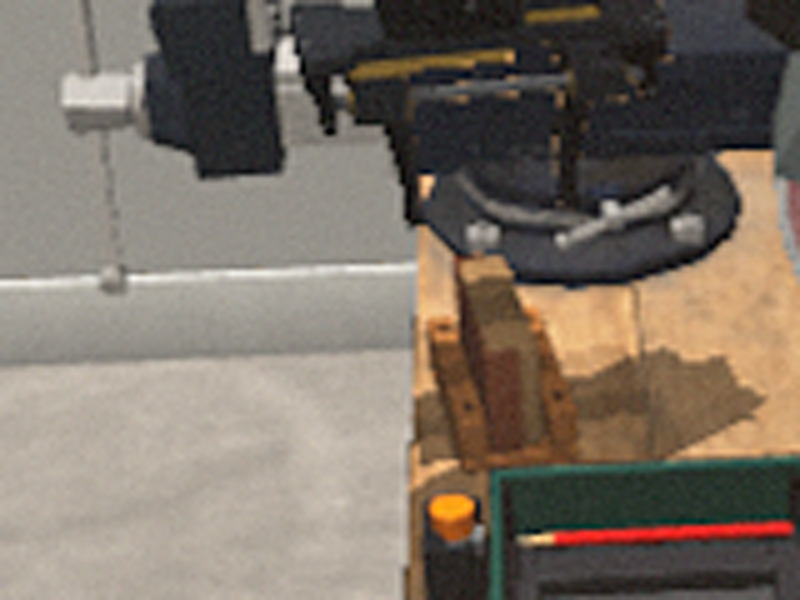

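The open fingers straddle the block; its end face is around (495,390), lying between the tips. I'll descend and grip.

Emit:
{"name": "apply_moves", "arguments": {
  "moves": [
    [0, 0, 0.091, 0, 0, 0, 0.805],
    [0, 0, 0.182, 0, 0, 0, 0.805],
    [0, 0, 0.273, 0, 0, 0, 0.805],
    [0, 0, 0.364, 0, 0, 0, 0.805],
    [0, 0, 0.455, 0, 0, 0, 0.805],
    [0, 0, 0.455, 0, 0, 0, 0.69],
    [0, 0, 0.455, 0, 0, 0, 0.632],
    [0, 0, 0.455, 0, 0, 0, 0.575],
    [0, 0, 0.455, 0, 0, 0, 0.517],
    [0, 0, 0.455, 0, 0, 0, 0.46],
    [0, 0, 0.455, 0, 0, 0, 0.402],
    [0, 0, 0.455, 0, 0, 0, 0.345],
    [0, 0, 0.455, 0, 0, 0, 0.287],
    [0, 0, 0.455, 0, 0, 0, 0.23]
  ],
  "grip_force": 20
}}

```text
time_s: 15.45
tool_pos: [0.4287, 0.3883, 0.0388]
tool_rot: [180.0, -0.0, 98.6]
force: [0.3, 0.6, 0.7]
grip_width: 0.03
grasp_force: 19.9
```

Run:
```python
from h import *
st(); D=down; x,y=.525,.39
plan([(4,(.428,.3885,.125),D(98.7),.02),(5,(x,y,.125),D(90),.02),(4,(x,y,.042),D(90),.02),(5,(x,y,.0315),D(90),.02)])
```

```text
t 15.45 tcp [0.4287 0.3883 0.0388] [ 1.7998e+02 -1.0000e-02  9.8650e+01] F [0.3 0.6 0.7] w 0.03 gf 19.9 err [ 0.0006 -0.0001 -0.0002] q [-54.  19.  11. 105.  -4.  56. -33.]
maxstep 21.5
[[0,0,-0.108,0,0,0,0.23],[0,0,-0.215,0,0,0,0.23],[0,0,-0.323,0,0,0,0.23],[0,0,-0.43,0,0,0,0.23],[-0.013,0.096,-0.43,0,0,0.02,0.23],[-0.026,0.192,-0.43,0,0,0.04,0.23],[-0.039,0.288,-0.43,0,0,0.061,0.23],[-0.052,0.384,-0.43,0,0,0.081,0.23],[-0.065,0.48,-0.43,0,0,0.101,0.23],[-0.065,0.48,-0.326,0,0,0.101,0.23],[-0.065,0.48,-0.223,0,0,0.101,0.23],[-0.065,0.48,-0.119,0,0,0.101,0.23],[-0.065,0.48,-0.015,0,0,0.101,0.23],[-0.065,0.48,-0.005,0,0,0.101,0.23],[-0.065,0.48,0.006,0,0,0.101,0.23],[-0.065,0.48,0.016,0,0,0.101,0.23],[-0.065,0.48,0.027,0,0,0.101,0.23],[-0.065,0.48,0.037,0,0,0.101,0.23]]
```

Emit:
{"name": "apply_moves", "arguments": {
  "moves": [
    [0, 0, -0.108, 0, 0, 0, 0.23],
    [0, 0, -0.215, 0, 0, 0, 0.23],
    [0, 0, -0.323, 0, 0, 0, 0.23],
    [0, 0, -0.43, 0, 0, 0, 0.23],
    [-0.013, 0.096, -0.43, 0, 0, 0.02, 0.23],
    [-0.026, 0.192, -0.43, 0, 0, 0.04, 0.23],
    [-0.039, 0.288, -0.43, 0, 0, 0.061, 0.23],
    [-0.052, 0.384, -0.43, 0, 0, 0.081, 0.23],
    [-0.065, 0.48, -0.43, 0, 0, 0.101, 0.23],
    [-0.065, 0.48, -0.326, 0, 0, 0.101, 0.23],
    [-0.065, 0.48, -0.223, 0, 0, 0.101, 0.23],
    [-0.065, 0.48, -0.119, 0, 0, 0.101, 0.23],
    [-0.065, 0.48, -0.015, 0, 0, 0.101, 0.23],
    [-0.065, 0.48, -0.005, 0, 0, 0.101, 0.23],
    [-0.065, 0.48, 0.006, 0, 0, 0.101, 0.23],
    [-0.065, 0.48, 0.016, 0, 0, 0.101, 0.23],
    [-0.065, 0.48, 0.027, 0, 0, 0.101, 0.23],
    [-0.065, 0.48, 0.037, 0, 0, 0.101, 0.23]
  ]
}}

```text
time_s: 17.25
tool_pos: [0.5257, 0.3902, 0.032]
tool_rot: [179.9, -0.1, 90.0]
force: [0.3, 0.6, -1.9]
grip_width: 0.0303
grasp_force: 19.8
```

Run:
```python
from h import *
st(); D=down(90); x,y=.525,.39
plan([(5,(x,y,.0315),D,.062),(4,(x,y,.10),D,.062),(4,(x-.055,y,.10),D,.0),(3,(x-.055,y,.048),D,.0)])
plan([(11,(x+.01,y,.048),D,.0),(2,(x+.01,y,.048),D,.0),(3,(x+.01,y,.1),D,.0)])
```

```text
t 17.25 tcp [0.5257 0.3902 0.032 ] [ 1.7995e+02 -6.0000e-02  8.9970e+01] F [ 0.3  0.6 -1.9] w 0.0303 gf 19.8 err [0.0008 0.0001 0.0004] q [-50.  28.  14.  94.  -8.  59. -34.]
maxstep 17.3
[[0,0,0,0,0,0,0.713],[0,0,0,0,0,0,0.713],[0,0,0,0,0,0,0.713],[0,0,0,0,0,0,0.713],[0,0,0,0,0,0,0.713],[0,0,-0.085,0,0,0,0.713],[0,0,-0.171,0,0,0,0.713],[0,0,-0.257,0,0,0,0.713],[0,0,-0.342,0,0,0,0.713],[0,-0.068,-0.342,0,0,0,0.534],[0,-0.137,-0.342,0,0,0,0.356],[0,-0.206,-0.342,0,0,0,0.178],[0,-0.275,-0.342,0,0,0,0.0],[0,-0.275,-0.255,0,0,0,0.0],[0,-0.275,-0.169,0,0,0,0.0],[0,-0.275,-0.082,0,0,0,0.0]]
maxstep 17.3
[[0,0.03,0,0,0,0,0.0],[0,0.059,0,0,0,0,0.0],[0,0.089,0,0,0,0,0.0],[0,0.118,0,0,0,0,0.0],[0,0.148,0,0,0,0,0.0],[0,0.178,0,0,0,0,0.0],[0,0.207,0,0,0,0,0.0],[0,0.237,0,0,0,0,0.0],[0,0.266,0,0,0,0,0.0],[0,0.296,0,0,0,0,0.0],[0,0.325,0,0,0,0,0.0],[0,0.325,0,0,0,0,0.0],[0,0.325,0,0,0,0,0.0],[0,0.325,-0.087,0,0,0,0.0],[0,0.325,-0.173,0,0,0,0.0],[0,0.325,-0.26,0,0,0,0.0]]
```

Emit:
{"name": "apply_moves", "arguments": {
  "moves": [
    [0, 0, 0, 0, 0, 0, 0.713],
    [0, 0, 0, 0, 0, 0, 0.713],
    [0, 0, 0, 0, 0, 0, 0.713],
    [0, 0, 0, 0, 0, 0, 0.713],
    [0, 0, 0, 0, 0, 0, 0.713],
    [0, 0, -0.085, 0, 0, 0, 0.713],
    [0, 0, -0.171, 0, 0, 0, 0.713],
    [0, 0, -0.257, 0, 0, 0, 0.713],
    [0, 0, -0.342, 0, 0, 0, 0.713],
    [0, -0.068, -0.342, 0, 0, 0, 0.534],
    [0, -0.137, -0.342, 0, 0, 0, 0.356],
    [0, -0.206, -0.342, 0, 0, 0, 0.178],
    [0, -0.275, -0.342, 0, 0, 0, 0.0],
    [0, -0.275, -0.255, 0, 0, 0, 0.0],
    [0, -0.275, -0.169, 0, 0, 0, 0.0],
    [0, -0.275, -0.082, 0, 0, 0, 0.0]
  ]
}}

```text
time_s: 18.85
tool_pos: [0.4685, 0.3898, 0.0466]
tool_rot: [-179.9, 0.0, 90.0]
force: [0.1, 0.2, -0.4]
grip_width: 0.014
grasp_force: 0.0
```

Emit:
{"name": "apply_moves", "arguments": {
  "moves": [
    [0, 0.03, 0, 0, 0, 0, 0.0],
    [0, 0.059, 0, 0, 0, 0, 0.0],
    [0, 0.089, 0, 0, 0, 0, 0.0],
    [0, 0.118, 0, 0, 0, 0, 0.0],
    [0, 0.148, 0, 0, 0, 0, 0.0],
    [0, 0.178, 0, 0, 0, 0, 0.0],
    [0, 0.207, 0, 0, 0, 0, 0.0],
    [0, 0.237, 0, 0, 0, 0, 0.0],
    [0, 0.266, 0, 0, 0, 0, 0.0],
    [0, 0.296, 0, 0, 0, 0, 0.0],
    [0, 0.325, 0, 0, 0, 0, 0.0],
    [0, 0.325, 0, 0, 0, 0, 0.0],
    [0, 0.325, 0, 0, 0, 0, 0.0],
    [0, 0.325, -0.087, 0, 0, 0, 0.0],
    [0, 0.325, -0.173, 0, 0, 0, 0.0],
    [0, 0.325, -0.26, 0, 0, 0, 0.0]
  ]
}}

```text
time_s: 20.45
tool_pos: [0.5346, 0.3898, 0.0999]
tool_rot: [-179.9, 0.0, 90.0]
force: [-0.1, -0.0, 0.3]
grip_width: 0.0007
grasp_force: 0.0
```

Run:
```python
from h import *
st(); D=down(90)
plan([(3,(.50,.39,.15),D,.085),(4,(.50,.29,.15),D,.085)])
a=snap('side','s10'); 
for m in masks_of('side','sanding_block')[:1]: show('side',m['pixels'],.03,'b'); print(m['conf'])
cv2.imwrite('pics/s11.png',cv2.resize(a[110:230,150:310],(800,600),interpolation=cv2.INTER_CUBIC)[:,:,::-1])
```

```text
t 20.45 tcp [0.5346 0.3898 0.0999] [-1.7994e+02  2.0000e-02  9.0000e+01] F [-0.1 -0.   0.3] w 0.0007 gf 0.0 err [-0.0003 -0.0002 -0.0001] q [-50.  25.  15.  90.  -7.  66. -34.]
maxstep 25.0
[[0,-0.058,-0.083,0,0,0,0.977],[0,-0.116,-0.167,0,0,0,0.977],[0,-0.175,-0.25,0,0,0,0.977],[-0.125,-0.175,-0.25,0,0,0,0.977],[-0.25,-0.175,-0.25,0,0,0,0.977],[-0.375,-0.175,-0.25,0,0,0,0.977],[-0.5,-0.175,-0.25,0,0,0,0.977]]
side b c [0.5728 0.3783] len 0.0675 -5.1 0.154 -96.1
0.81
```

View pics/s11.png

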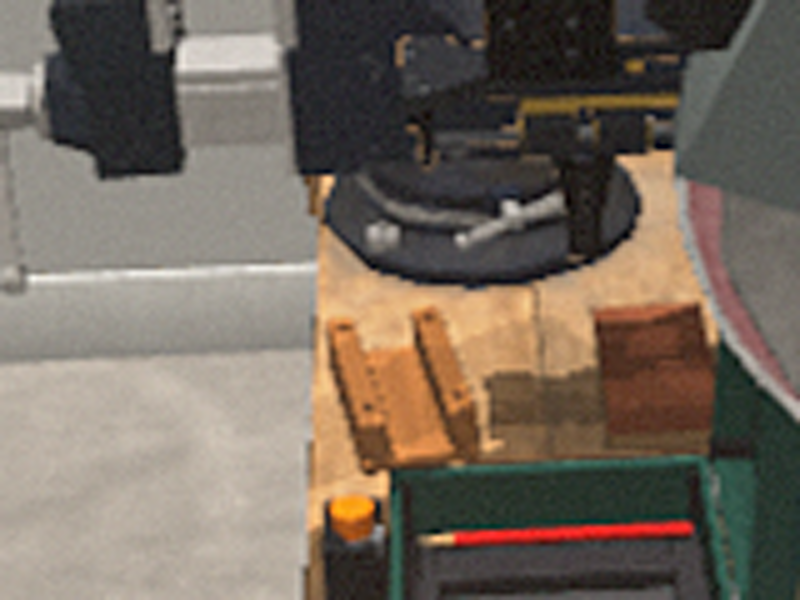

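The block lies flat with its paper up, at about (655,375) in the crop. I'll step aside to see it from the top.

Run:
```python
from h import *
json.dump({'p':[.535,.39,.1],'q':list(down(90).as_quat())},open('cmd.json','w'))
D=down(90)
plan([(5,(.47,.25,.15),D,.085)])
```

```text
maxstep 32.4
[[-0.14,-0.065,-0.05,0,0,0,0.977],[-0.28,-0.13,-0.1,0,0,0,0.977],[-0.42,-0.195,-0.15,0,0,0,0.977],[-0.56,-0.26,-0.2,0,0,0,0.977],[-0.7,-0.325,-0.25,0,0,0,0.977]]
```

Emit:
{"name": "apply_moves", "arguments": {
  "moves": [
    [-0.14, -0.065, -0.05, 0, 0, 0, 0.977],
    [-0.28, -0.13, -0.1, 0, 0, 0, 0.977],
    [-0.42, -0.195, -0.15, 0, 0, 0, 0.977],
    [-0.56, -0.26, -0.2, 0, 0, 0, 0.977],
    [-0.7, -0.325, -0.25, 0, 0, 0, 0.977]
  ]
}}

```text
time_s: 21.05
tool_pos: [0.4688, 0.2485, 0.1488]
tool_rot: [-179.9, 0.0, 90.0]
force: [-0.4, -0.4, 0.5]
grip_width: 0.0326
grasp_force: 0.0
```

Run:
```python
from h import *
st()
b=snap('top','t6')
for m in masks_of('top','sanding_block')[:1]: show('top',m['pixels'],.03,'b'); print(m['conf'],m['pixels'].sum())
H,S,V=cv2.split(cv2.cvtColor(b,cv2.COLOR_RGB2HSV)); 
x=b.astype(int)
mk=np.zeros(H.shape,bool); l=m['location']; c,r=int(l[0]),int(l[1]); print(l, b[r,c],H[r,c],S[r,c])
mk=((H<11)|(H>172))&(S>70); z=np.zeros_like(mk); z[r-28:r+28,c-40:c+40]=mk[r-28:r+28,c-40:c+40]; print(z.sum()); show('top',z,.03,'red')
side=viewer.read_camera('side')
for m in masks_of('side','sanding_block')[:1]: show('side',m['pixels'],.03,'b')
```

```text
t 21.05 tcp [0.4688 0.2485 0.1488] [-1.7991e+02  5.0000e-02  9.0000e+01] F [-0.4 -0.4  0.5] w 0.0326 gf 0.0 err [-0.0012 -0.0015 -0.0012] q [-47.   7.  17. 106.  -2.  68. -29.]
top b c [0.5744 0.3987] len 0.1009 -90.5 0.067 -178.9
0.76 445
[173.5, 190.3] [147  88  62] 9 147
443
top red c [0.5729 0.3943] len 0.1096 -90.5 0.0641 -179.0
side b c [0.5742 0.3782] len 0.0646 -5.1 0.154 -96.1
```

Run:
```python
from h import *
D=down; P=(.573,.394)
plan([(6,(*P,.09),D(90),.087),(4,(*P,.0145),D(90),.087),(2,(*P,.0145),D(90),.06),(4,(*P,.0145),D(90),.055)])
plan([(4,(*P,.13),D(90),.055),(9,(.49,.30,.14),D(150),.055)])
```

```text
maxstep 31.2
[[0.12,0.086,0.05,0,0,0,1.0],[0.24,0.172,0.1,0,0,0,1.0],[0.36,0.257,0.15,0,0,0,1.0],[0.48,0.343,0.2,0,0,0,1.0],[0.6,0.429,0.25,0,0,0,1.0],[0.72,0.515,0.3,0,0,0,1.0],[0.72,0.515,0.394,0,0,0,1.0],[0.72,0.515,0.489,0,0,0,1.0],[0.72,0.515,0.583,0,0,0,1.0],[0.72,0.515,0.678,0,0,0,1.0],[0.72,0.515,0.677,0,0,0,0.845],[0.72,0.515,0.677,0,0,0,0.69],[0.72,0.515,0.677,0,0,0,0.675],[0.72,0.515,0.677,0,0,0,0.661],[0.72,0.515,0.677,0,0,0,0.647],[0.72,0.515,0.677,0,0,0,0.632]]
maxstep 40.0
[[0,0,-0.144,0,0,0,0.632],[0,0,-0.289,0,0,0,0.632],[0,0,-0.433,0,0,0,0.632],[0,0,-0.577,0,0,0,0.632],[-0.052,-0.046,-0.583,0,0,-0.078,0.632],[-0.104,-0.092,-0.588,0,0,-0.155,0.632],[-0.157,-0.138,-0.594,0,0,-0.233,0.632],[-0.209,-0.184,-0.599,0,0,-0.31,0.632],[-0.261,-0.231,-0.605,0,0,-0.388,0.632],[-0.313,-0.277,-0.61,0,0,-0.465,0.632],[-0.366,-0.323,-0.616,0,0,-0.543,0.632],[-0.418,-0.369,-0.621,0,0,-0.621,0.632],[-0.47,-0.415,-0.627,0,0,-0.698,0.632]]
```

Emit:
{"name": "apply_moves", "arguments": {
  "moves": [
    [0.12, 0.086, 0.05, 0, 0, 0, 1.0],
    [0.24, 0.172, 0.1, 0, 0, 0, 1.0],
    [0.36, 0.257, 0.15, 0, 0, 0, 1.0],
    [0.48, 0.343, 0.2, 0, 0, 0, 1.0],
    [0.6, 0.429, 0.25, 0, 0, 0, 1.0],
    [0.72, 0.515, 0.3, 0, 0, 0, 1.0],
    [0.72, 0.515, 0.394, 0, 0, 0, 1.0],
    [0.72, 0.515, 0.489, 0, 0, 0, 1.0],
    [0.72, 0.515, 0.583, 0, 0, 0, 1.0],
    [0.72, 0.515, 0.678, 0, 0, 0, 1.0],
    [0.72, 0.515, 0.677, 0, 0, 0, 0.845],
    [0.72, 0.515, 0.677, 0, 0, 0, 0.69],
    [0.72, 0.515, 0.677, 0, 0, 0, 0.675],
    [0.72, 0.515, 0.677, 0, 0, 0, 0.661],
    [0.72, 0.515, 0.677, 0, 0, 0, 0.647],
    [0.72, 0.515, 0.677, 0, 0, 0, 0.632]
  ],
  "grip_force": 25
}}

```text
time_s: 22.85
tool_pos: [0.5739, 0.3944, 0.0153]
tool_rot: [179.9, -0.1, 90.0]
force: [1.5, 0.8, 2.1]
grip_width: 0.0641
grasp_force: 25.0
```

Emit:
{"name": "apply_moves", "arguments": {
  "moves": [
    [0, 0, -0.144, 0, 0, 0, 0.632],
    [0, 0, -0.289, 0, 0, 0, 0.632],
    [0, 0, -0.433, 0, 0, 0, 0.632],
    [0, 0, -0.577, 0, 0, 0, 0.632],
    [-0.052, -0.046, -0.583, 0, 0, -0.078, 0.632],
    [-0.104, -0.092, -0.588, 0, 0, -0.155, 0.632],
    [-0.157, -0.138, -0.594, 0, 0, -0.233, 0.632],
    [-0.209, -0.184, -0.599, 0, 0, -0.31, 0.632],
    [-0.261, -0.231, -0.605, 0, 0, -0.388, 0.632],
    [-0.313, -0.277, -0.61, 0, 0, -0.465, 0.632],
    [-0.366, -0.323, -0.616, 0, 0, -0.543, 0.632],
    [-0.418, -0.369, -0.621, 0, 0, -0.621, 0.632],
    [-0.47, -0.415, -0.627, 0, 0, -0.698, 0.632]
  ]
}}

```text
time_s: 24.15
tool_pos: [0.4895, 0.299, 0.1395]
tool_rot: [-180.0, -0.0, 150.2]
force: [0.2, -0.1, -0.5]
grip_width: 0.0638
grasp_force: 25.0
```

Run:
```python
from h import *
st(); D=down
snap('top','t7')
plan([(8,(.504,.1545,.11),D(180),.055),(2,(.504,.1545,.11),D(180),.055)])
```

```text
t 24.15 tcp [0.4895 0.299  0.1395] [-1.7996e+02 -2.0000e-02  1.5022e+02] F [ 0.2 -0.1 -0.5] w 0.0638 gf 25.0 err [-0.0005 -0.001  -0.0005] q [-41.  12.   8. 101.  -2.  67.  28.]
maxstep 22.5
[[-0.053,-0.074,0.019,0,0,-0.044,0.632],[-0.106,-0.149,0.038,0,0,-0.087,0.632],[-0.159,-0.223,0.056,0,0,-0.131,0.632],[-0.212,-0.297,0.075,0,0,-0.175,0.632],[-0.265,-0.372,0.094,0,0,-0.218,0.632],[-0.318,-0.446,0.112,0,0,-0.262,0.632],[-0.371,-0.521,0.131,0,0,-0.306,0.632],[-0.424,-0.595,0.15,0,0,-0.349,0.632],[-0.424,-0.595,0.15,0,0,-0.349,0.632],[-0.424,-0.595,0.15,0,0,-0.349,0.632]]
```

Emit:
{"name": "apply_moves", "arguments": {
  "moves": [
    [-0.053, -0.074, 0.019, 0, 0, -0.044, 0.632],
    [-0.106, -0.149, 0.038, 0, 0, -0.087, 0.632],
    [-0.159, -0.223, 0.056, 0, 0, -0.131, 0.632],
    [-0.212, -0.297, 0.075, 0, 0, -0.175, 0.632],
    [-0.265, -0.372, 0.094, 0, 0, -0.218, 0.632],
    [-0.318, -0.446, 0.112, 0, 0, -0.262, 0.632],
    [-0.371, -0.521, 0.131, 0, 0, -0.306, 0.632],
    [-0.424, -0.595, 0.15, 0, 0, -0.349, 0.632],
    [-0.424, -0.595, 0.15, 0, 0, -0.349, 0.632],
    [-0.424, -0.595, 0.15, 0, 0, -0.349, 0.632]
  ]
}}

```text
time_s: 25.2
tool_pos: [0.5041, 0.1545, 0.1097]
tool_rot: [180.0, -0.0, 179.8]
force: [-0.2, 0.0, -0.6]
grip_width: 0.0636
grasp_force: 25.0
```

Run:
```python
from h import *
st()
a=snap('side','s12'); b=snap('top','t8')
t7=cv2.imread('pics/t7.png')
A=cv2.resize(a[140:260,180:340],(560,420),interpolation=cv2.INTER_CUBIC)[:,:,::-1]
f=lambda q:cv2.resize(q[170:270,220:310],(270,300),interpolation=cv2.INTER_CUBIC)
B=np.vstack([f(t7),f(b[:,:,::-1])])
o=np.zeros((600,790,3),np.uint8); o[:420,:520]=A[:, :520]; o[:,520:]=B
cv2.imwrite('pics/m1.png',o)
for m in masks_of('side','sanding_block')[:1]: print(m['conf']);show('side',m['pixels'],.125,'b')
```

```text
t 25.2 tcp [0.5041 0.1545 0.1097] [ 1.7997e+02 -2.0000e-02  1.7978e+02] F [-0.2  0.  -0.6] w 0.0636 gf 25.0 err [ 0.0001 -0.     -0.0003] q [-29.   8.  10. 109.  -2.  63.  71.]
0.71
side b c [0.5064 0.1347] len 0.1187 -1.5 0.103 -94.6
```

View pics/m1.png

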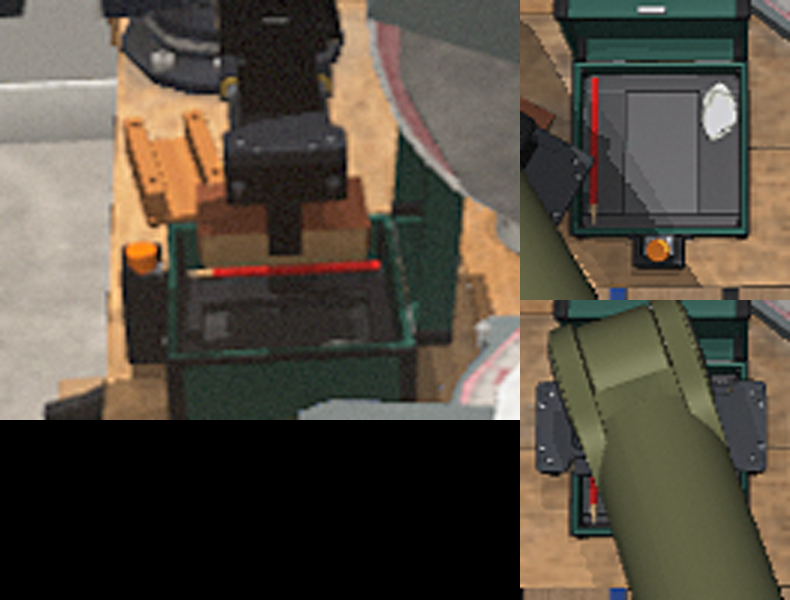

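The side view (left) shows the held block above the case, its near upper edge spanning columns 200–370 at row ~234. The upper-right top view shows the recess outline at (626–698, 92–213).

Run:
```python
from h import *
s=lambda c,r:(220+(c-520+.5)/3-.5,170+(r+.5)/3-.5)
P=w('top',[s(626,92),s(698,92),s(698,213),s(626,213)],.024); print(P.round(4),P.mean(0))
P=w('top',[s(583,76),s(741,76),s(741,227),s(583,227)],.024); print('foam',P.round(4)[:,:2].tolist(),P.mean(0))
im=cv2.imread('pics/side0.png')
q=lambda c,r:(180+(c+.5)/3.5-.5,140+(r+.5)/3.5-.5)
print(w('side',[q(200,237),q(370,232)],.125),w('side',[q(203,266),q(370,262)],.095))
print(w('side',[q(200,338),q(373,333)],.024))
# column transitions along the block's near upper edge
a=cv2.imread('pics/s12.png'); r=209
for r in (204,213): print(r,[(c,a[r,c].tolist()) for c in list(range(233,242))+list(range(281,291))])
```

```text
[[0.5623 0.1878 0.024 ]
 [0.5617 0.1186 0.024 ]
 [0.4455 0.1193 0.024 ]
 [0.446  0.1876 0.024 ]] [0.50386745 0.15333349 0.024     ]
foam [[0.5782, 0.2292], [0.577, 0.0771], [0.4318, 0.0786], [0.4331, 0.2284]] [0.50502773 0.15332768 0.024     ]
[[0.45003555 0.12075658 0.125     ]
 [0.56079994 0.11670661 0.125     ]] [[0.45075822 0.13129723 0.095     ]
 [0.56182883 0.12599818 0.095     ]]
[[0.44560176 0.14734762 0.024     ]
 [0.56581491 0.1423086  0.024     ]]
204 [(233, [83, 89, 54]), (234, [78, 90, 50]), (235, [73, 77, 47]), (236, [57, 70, 86]), (237, [34, 58, 104]), (238, [42, 60, 100]), (239, [47, 64, 100]), (240, [36, 54, 90]), (241, [33, 51, 82]), (281, [46, 67, 120]), (282, [44, 70, 118]), (283, [48, 70, 117]), (284, [43, 65, 121]), (285, [51, 65, 115]), (286, [40, 51, 45]), (287, [41, 44, 35]), (288, [37, 37, 37]), (289, [44, 49, 41]), (290, [77, 91, 54])]
213 [(233, [42, 49, 37]), (234, [46, 53, 42]), (235, [45, 53, 37]), (236, [45, 54, 45]), (237, [43, 56, 73]), (238, [55, 83, 106]), (239, [54, 81, 105]), (240, [54, 80, 103]), (241, [55, 81, 101]), (281, [54, 78, 92]), (282, [56, 80, 94]), (283, [51, 77, 94]), (284, [44, 62, 64]), (285, [48, 51, 22]), (286, [47, 51, 16]), (287, [38, 41, 19]), (288, [21, 22, 18]), (289, [27, 38, 29]), (290, [32, 37, 32])]
```

Run:
```python
from h import *
D=down(180); x,y=.504,.1537
plan([(5,(x,y,.045),D,.055),(6,(x,y,.034),D,.055),(1,(x,y,.034),D,.055)])
```

```text
maxstep 13.0
[[0,-0.001,0.065,0,0,0,0.632],[0,-0.002,0.13,0,0,0,0.632],[0,-0.003,0.195,0,0,0,0.632],[0,-0.003,0.26,0,0,0,0.632],[0,-0.004,0.325,0,0,0,0.632],[0,-0.004,0.334,0,0,0,0.632],[0,-0.004,0.343,0,0,0,0.632],[0,-0.004,0.352,0,0,0,0.632],[0,-0.004,0.362,0,0,0,0.632],[0,-0.004,0.371,0,0,0,0.632],[0,-0.004,0.38,0,0,0,0.632],[0,-0.004,0.38,0,0,0,0.632]]
```

Emit:
{"name": "apply_moves", "arguments": {
  "moves": [
    [0, -0.001, 0.065, 0, 0, 0, 0.632],
    [0, -0.002, 0.13, 0, 0, 0, 0.632],
    [0, -0.003, 0.195, 0, 0, 0, 0.632],
    [0, -0.003, 0.26, 0, 0, 0, 0.632],
    [0, -0.004, 0.325, 0, 0, 0, 0.632],
    [0, -0.004, 0.334, 0, 0, 0, 0.632],
    [0, -0.004, 0.343, 0, 0, 0, 0.632],
    [0, -0.004, 0.352, 0, 0, 0, 0.632],
    [0, -0.004, 0.362, 0, 0, 0, 0.632],
    [0, -0.004, 0.371, 0, 0, 0, 0.632],
    [0, -0.004, 0.38, 0, 0, 0, 0.632],
    [0, -0.004, 0.38, 0, 0, 0, 0.632]
  ]
}}

```text
time_s: 26.55
tool_pos: [0.5038, 0.1534, 0.0334]
tool_rot: [-180.0, -0.0, 180.0]
force: [1.0, -0.3, -0.9]
grip_width: 0.0637
grasp_force: 25.0
```

Emit:
{"name": "apply_moves", "arguments": {
  "moves": [
    [0, 0, 0.01, 0, 0, 0, 0.632],
    [0, 0, 0.02, 0, 0, 0, 0.632],
    [0, 0, 0.03, 0, 0, 0, 0.632],
    [0, 0, 0.035, 0, 0, 0, 0.632]
  ]
}}

```text
time_s: 26.95
tool_pos: [0.504, 0.1535, 0.0272]
tool_rot: [-180.0, -0.0, 179.9]
force: [-5.2, -1.7, 11.5]
grip_width: 0.0639
grasp_force: 25.0
```

Run:
```python
from h import *
json.dump({'p':[.504,.1537,.027],'q':list(down(180).as_quat())},open('cmd.json','w'))
D=down(180); x,y=.504,.1537
plan([(1,(x,y,.0275),D,.058),(4,(x,y,.0275),D,.072),(5,(x,y,.11),D,.074),(4,(x-.01,y+.1,.2),D,.074)])
```

```text
maxstep 33.7
[[0,0,-0.003,0,0,0,0.667],[0,0,-0.003,0,0,0,0.707],[0,0,-0.003,0,0,0,0.747],[0,0,-0.003,0,0,0,0.787],[0,0,-0.003,0,0,0,0.828],[0,0,-0.085,0,0,0,0.832],[0,0,-0.168,0,0,0,0.837],[0,0,-0.25,0,0,0,0.841],[0,0,-0.332,0,0,0,0.846],[0,0,-0.415,0,0,0,0.851],[0.012,0.125,-0.528,0,0,0,0.851],[0.025,0.25,-0.64,0,0,0,0.851],[0.038,0.375,-0.752,0,0,0,0.851],[0.05,0.5,-0.865,0,0,0,0.851]]
```

Emit:
{"name": "apply_moves", "arguments": {
  "moves": [
    [0, 0, -0.003, 0, 0, 0, 0.667],
    [0, 0, -0.003, 0, 0, 0, 0.707],
    [0, 0, -0.003, 0, 0, 0, 0.747],
    [0, 0, -0.003, 0, 0, 0, 0.787],
    [0, 0, -0.003, 0, 0, 0, 0.828],
    [0, 0, -0.085, 0, 0, 0, 0.832],
    [0, 0, -0.168, 0, 0, 0, 0.837],
    [0, 0, -0.25, 0, 0, 0, 0.841],
    [0, 0, -0.332, 0, 0, 0, 0.846],
    [0, 0, -0.415, 0, 0, 0, 0.851],
    [0.012, 0.125, -0.528, 0, 0, 0, 0.851],
    [0.025, 0.25, -0.64, 0, 0, 0, 0.851],
    [0.038, 0.375, -0.752, 0, 0, 0, 0.851],
    [0.05, 0.5, -0.865, 0, 0, 0, 0.851]
  ]
}}

```text
time_s: 28.35
tool_pos: [0.4938, 0.2544, 0.2005]
tool_rot: [-180.0, -0.0, 179.9]
force: [0.8, 0.2, 0.7]
grip_width: 0.0745
grasp_force: 0.0
```

Run:
```python
from h import *
st()
b=snap('top','t9'); 
H,S,V=cv2.split(cv2.cvtColor(b,cv2.COLOR_RGB2HSV)); 
mk=((H<11)|(H>172))&(S>60); z=np.zeros_like(mk); z[190:250,249:290]=mk[190:250,249:290]; show('top',z,.042,'red')
a=snap('side','s13')
o=np.zeros((450,800,3),np.uint8); o[:,:480]=cv2.resize(a[140:260,180:308],(480,450))[:,:,::-1]; o[:,480:]=cv2.resize(b[150:270,222:307],(320,450))[:,:,::-1]
cv2.imwrite('pics/m2.png',o)
```

```text
t 28.35 tcp [0.4938 0.2544 0.2005] [-1.8000e+02 -1.0000e-02  1.7995e+02] F [0.8 0.2 0.7] w 0.0745 gf 0.0 err [-0.0002  0.0007  0.0005] q [-36.   8.   6.  99.  -1.  74.  61.]
top red c [0.5033 0.1512] len 0.0655 -90.5 0.1138 179.7
```

View pics/m2.png

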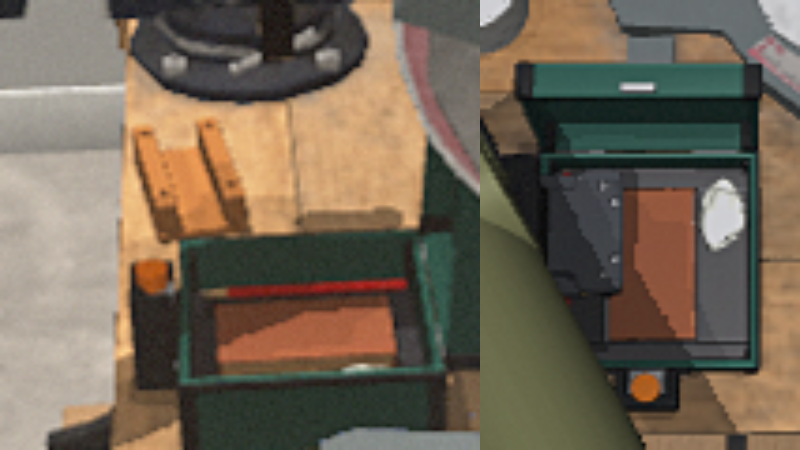

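The block is seated in the recess, with its red top centred at about (658,265) in the right view and the stone and pencil undisturbed. Next I'll close the lid from behind.

Run:
```python
from h import *
D=down(180); y=.1537
plan([(4,(.494,.2,.315),D,.0),(5,(.65,y,.315),D,.0),(5,(.65,y,.203),D,.0)])
H=np.array([.585,.062]); r=.142
W=[]
for t in np.radians(np.r_[np.linspace(97,1.5,38)]):
    C=H+r*np.array([-np.cos(t),np.sin(t)])+.024*np.array([np.sin(t),np.cos(t)])
    W.append((1,(C[0]+.0095,y,C[1]),D,0))
print(W[0][1],W[-1][1])
plan(W[:19]); plan(W[19:])
```

```text
maxstep 32.5
[[0,-0.067,-0.144,0,0,0,0.0],[0,-0.134,-0.288,0,0,0,0.0],[0,-0.201,-0.431,0,0,0,0.0],[0,-0.268,-0.575,0,0,0,0.0],[-0.156,-0.315,-0.575,0,0,0,0.0],[-0.312,-0.361,-0.575,0,0,0,0.0],[-0.468,-0.407,-0.575,0,0,0,0.0],[-0.624,-0.454,-0.575,0,0,0,0.0],[-0.78,-0.5,-0.575,0,0,0,0.0],[-0.78,-0.5,-0.463,0,0,0,0.0],[-0.78,-0.5,-0.351,0,0,0,0.0],[-0.78,-0.5,-0.239,0,0,0,0.0],[-0.78,-0.5,-0.127,0,0,0,0.0],[-0.78,-0.5,-0.015,0,0,0,0.0]]
(np.float64(0.6356265544029226), 0.1537, np.float64(0.2000166892913442)) (np.float64(0.4531769066128598), 0.1537, np.float64(0.08970890245913136))
maxstep 14.7
[[0.072,0,0.015,0,0,0,0.0],[0.103,0,0.006,0,0,0,0.0],[0.135,0,-0.001,0,0,0,0.0],[0.167,0,-0.006,0,0,0,0.0],[0.199,0,-0.011,0,0,0,0.0],[0.231,0,-0.014,0,0,0,0.0],[0.264,0,-0.015,0,0,0,0.0],[0.296,0,-0.015,0,0,0,0.0],[0.328,0,-0.013,0,0,0,0.0],[0.361,0,-0.01,0,0,0,0.0],[0.393,0,-0.006,0,0,0,0.0],[0.425,0,0,0,0,0,0.0],[0.456,0,0.007,0,0,0,0.0],[0.488,0,0.016,0,0,0,0.0],[0.518,0,0.026,0,0,0,0.0],[0.549,0,0.038,0,0,0,0.0],[0.578,0,0.051,0,0,0,0.0],[0.608,0,0.065,0,0,0,0.0],[0.636,0,0.081,0,0,0,0.0]]
maxstep 6.5
[[0.028,0,0.016,0,0,0,0.0],[0.055,0,0.034,0,0,0,0.0],[0.081,0,0.054,0,0,0,0.0],[0.106,0,0.074,0,0,0,0.0],[0.13,0,0.095,0,0,0,0.0],[0.154,0,0.118,0,0,0,0.0],[0.176,0,0.142,0,0,0,0.0],[0.197,0,0.166,0,0,0,0.0],[0.217,0,0.192,0,0,0,0.0],[0.236,0,0.218,0,0,0,0.0],[0.254,0,0.245,0,0,0,0.0],[0.27,0,0.273,0,0,0,0.0],[0.285,0,0.302,0,0,0,0.0],[0.299,0,0.331,0,0,0,0.0],[0.312,0,0.361,0,0,0,0.0],[0.323,0,0.392,0,0,0,0.0],[0.333,0,0.422,0,0,0,0.0],[0.341,0,0.454,0,0,0,0.0],[0.348,0,0.485,0,0,0,0.0]]
```

Emit:
{"name": "apply_moves", "arguments": {
  "moves": [
    [0, -0.067, -0.144, 0, 0, 0, 0.0],
    [0, -0.134, -0.288, 0, 0, 0, 0.0],
    [0, -0.201, -0.431, 0, 0, 0, 0.0],
    [0, -0.268, -0.575, 0, 0, 0, 0.0],
    [-0.156, -0.315, -0.575, 0, 0, 0, 0.0],
    [-0.312, -0.361, -0.575, 0, 0, 0, 0.0],
    [-0.468, -0.407, -0.575, 0, 0, 0, 0.0],
    [-0.624, -0.454, -0.575, 0, 0, 0, 0.0],
    [-0.78, -0.5, -0.575, 0, 0, 0, 0.0],
    [-0.78, -0.5, -0.463, 0, 0, 0, 0.0],
    [-0.78, -0.5, -0.351, 0, 0, 0, 0.0],
    [-0.78, -0.5, -0.239, 0, 0, 0, 0.0],
    [-0.78, -0.5, -0.127, 0, 0, 0, 0.0],
    [-0.78, -0.5, -0.015, 0, 0, 0, 0.0]
  ]
}}

```text
time_s: 29.85
tool_pos: [0.6497, 0.152, 0.2005]
tool_rot: [-179.9, -0.1, 179.9]
force: [0.6, -0.6, 0.0]
grip_width: 0.0005
grasp_force: 0.0
```

Emit:
{"name": "apply_moves", "arguments": {
  "moves": [
    [0.072, 0, 0.015, 0, 0, 0, 0.0],
    [0.103, 0, 0.006, 0, 0, 0, 0.0],
    [0.135, 0, -0.001, 0, 0, 0, 0.0],
    [0.167, 0, -0.006, 0, 0, 0, 0.0],
    [0.199, 0, -0.011, 0, 0, 0, 0.0],
    [0.231, 0, -0.014, 0, 0, 0, 0.0],
    [0.264, 0, -0.015, 0, 0, 0, 0.0],
    [0.296, 0, -0.015, 0, 0, 0, 0.0],
    [0.328, 0, -0.013, 0, 0, 0, 0.0],
    [0.361, 0, -0.01, 0, 0, 0, 0.0],
    [0.393, 0, -0.006, 0, 0, 0, 0.0],
    [0.425, 0, 0, 0, 0, 0, 0.0],
    [0.456, 0, 0.007, 0, 0, 0, 0.0],
    [0.488, 0, 0.016, 0, 0, 0, 0.0],
    [0.518, 0, 0.026, 0, 0, 0, 0.0],
    [0.549, 0, 0.038, 0, 0, 0, 0.0],
    [0.578, 0, 0.051, 0, 0, 0, 0.0],
    [0.608, 0, 0.065, 0, 0, 0, 0.0],
    [0.636, 0, 0.081, 0, 0, 0, 0.0]
  ]
}}

```text
time_s: 31.75
tool_pos: [0.5225, 0.1536, 0.1863]
tool_rot: [180.0, 0.0, 180.0]
force: [2.1, -0.3, 0.6]
grip_width: 0.0002
grasp_force: 1.0
```

Emit:
{"name": "apply_moves", "arguments": {
  "moves": [
    [0.028, 0, 0.016, 0, 0, 0, 0.0],
    [0.055, 0, 0.034, 0, 0, 0, 0.0],
    [0.081, 0, 0.054, 0, 0, 0, 0.0],
    [0.106, 0, 0.074, 0, 0, 0, 0.0],
    [0.13, 0, 0.095, 0, 0, 0, 0.0],
    [0.154, 0, 0.118, 0, 0, 0, 0.0],
    [0.176, 0, 0.142, 0, 0, 0, 0.0],
    [0.197, 0, 0.166, 0, 0, 0, 0.0],
    [0.217, 0, 0.192, 0, 0, 0, 0.0],
    [0.236, 0, 0.218, 0, 0, 0, 0.0],
    [0.254, 0, 0.245, 0, 0, 0, 0.0],
    [0.27, 0, 0.273, 0, 0, 0, 0.0],
    [0.285, 0, 0.302, 0, 0, 0, 0.0],
    [0.299, 0, 0.331, 0, 0, 0, 0.0],
    [0.312, 0, 0.361, 0, 0, 0, 0.0],
    [0.323, 0, 0.392, 0, 0, 0, 0.0],
    [0.333, 0, 0.422, 0, 0, 0, 0.0],
    [0.341, 0, 0.454, 0, 0, 0, 0.0],
    [0.348, 0, 0.485, 0, 0, 0, 0.0]
  ]
}}

```text
time_s: 33.65
tool_pos: [0.4539, 0.1537, 0.0912]
tool_rot: [180.0, 0.0, 179.9]
force: [0.2, 0.2, 3.4]
grip_width: 0.0004
grasp_force: 0.7
```

Now press down slowly to latch (commanded z 0.0897 → 0.083).

Emit:
{"name": "apply_moves", "arguments": {
  "moves": [
    [0, 0, 0.006, 0, 0, 0, 0.0],
    [0, 0, 0.012, 0, 0, 0, 0.0],
    [0, 0, 0.018, 0, 0, 0, 0.0],
    [0, 0, 0.023, 0, 0, 0, 0.0],
    [0, 0, 0.028, 0, 0, 0, 0.0],
    [0, 0, 0.033, 0, 0, 0, 0.0],
    [0, 0, 0.033, 0, 0, 0, 0.0]
  ]
}}

```text
time_s: 34.35
tool_pos: [0.4525, 0.1535, 0.0861]
tool_rot: [180.0, -0.1, 179.9]
force: [-8.8, -3.2, 29.0]
grip_width: 0.0003
grasp_force: 15.1
```

Emit:
{"name": "apply_moves", "arguments": {
  "moves": [
    [0, 0, 0.02, 0, 0, 0, 0.0],
    [0, 0, 0.01, 0, 0, 0, 0.0],
    [0, 0, 0, 0, 0, 0, 0.0],
    [0, 0, -0.01, 0, 0, 0, 0.0],
    [0, 0, -0.01, 0, 0, 0, 0.0]
  ]
}}

```text
time_s: 34.85
tool_pos: [0.4525, 0.1535, 0.0863]
tool_rot: [180.0, -0.1, 180.0]
force: [-4.4, -1.2, 16.4]
grip_width: 0.0007
grasp_force: 8.3
```

Emit:
{"name": "apply_moves", "arguments": {
  "moves": [
    [0, 0, -0.01, 0, 0, 0, 0.0],
    [0, 0, -0.02, 0, 0, 0, 0.0],
    [0, 0, -0.025, 0, 0, 0, 0.0],
    [0, 0, -0.025, 0, 0, 0, 0.0]
  ]
}}

```text
time_s: 35.25
tool_pos: [0.4522, 0.1531, 0.0889]
tool_rot: [-179.9, -0.1, 180.0]
force: [0.1, 0.1, 0.4]
grip_width: 0.0001
grasp_force: 0.0
```

No force remains at 3 mm above the lid, so the catch is holding it. I'll retreat upward and aside.

Emit:
{"name": "apply_moves", "arguments": {
  "moves": [
    [0, 0, -0.1, 0, 0, 0, 0.0],
    [0, 0, -0.25, 0, 0, 0, 0.0],
    [0, 0, -0.4, 0, 0, 0, 0.0],
    [0, 0.15, -0.55, 0, 0, 0, 0.0],
    [0, 0.3, -0.6, 0, 0, 0, 0.0],
    [0, 0.45, -0.6, 0, 0, 0, 0.0],
    [0, 0.6, -0.6, 0, 0, 0, 0.0],
    [0, 0.6, -0.6, 0, 0, 0, 0.0]
  ]
}}

```text
time_s: 36.05
tool_pos: [0.4514, 0.2781, 0.2088]
tool_rot: [179.9, -0.1, -179.7]
force: [-0.5, 0.4, -0.1]
grip_width: 0.0005
grasp_force: 0.0
```

Run:
```python
from h import *
st()
b=snap('top','t10'); a=snap('side','s14')
H,S,V=cv2.split(cv2.cvtColor(a,cv2.COLOR_RGB2HSV)); a0=cv2.imread('pics/side0.png')[:,:,::-1]
reg=np.s_[190:262,205:300]; d=np.abs(a[reg].astype(int)-a0[reg]).max(2); print('changed px in side case region',(d>40).sum(),d.size)
o=(H>8)&(H<28)&(S>170)&(V>150)
for im in (a0,a):
    h,s,v=cv2.split(cv2.cvtColor(np.ascontiguousarray(im),cv2.COLOR_RGB2HSV)); k=(h>8)&(h<28)&(s>170)&(v>120); ys,xs=np.nonzero(k[200:222,208:228]); print(len(ys),ys.mean(),xs.mean())
for t in ('mug','tape_measure'): print(t,[np.round(x['location'],1) for x in boxes_of('top',t)[:2]])
```

```text
t 36.05 tcp [0.4514 0.2781 0.2088] [ 1.7994e+02 -1.4000e-01 -1.7967e+02] F [-0.5  0.4 -0.1] w 0.0005 gf 0.0 err [-0.0018  0.1244  0.119 ] q [-38.   4.   4. 101.  -0.  74.  56.]
changed px in side case region 613 6840
62 12.693548387096774 12.016129032258064
58 12.827586206896552 12.0
mug [array([220.1, 146.3])]
tape_measure [array([372.6, 225.7])]
```

Run:
```python
from h import *
for n in ('side0','s14'):
    H,S,V=cv2.split(cv2.cvtColor(cv2.imread(f'pics/{n}.png'),cv2.COLOR_BGR2HSV)); g=(H>65)&(H<95)&(S>70); g[:180]=0; g[270:]=0; g[:,:200]=0; g[:,305:]=0
    ys,xs=np.nonzero(g); print(n,g.sum(),xs.min(),xs.max(),ys.min(),ys.max())
print(env.sign_off())
```

```text
side0 2743 227 296 194 260
s14 2374 215 296 194 260
the job is handed in; nothing more can be done
None
```

I put the sanding block in its recess, pushed the lid shut until the catch held, left the mug and tape measure where they were, and handed in the job at about 36 s; I don't have the judge's verdict.

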